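# Press the bottle home in the check station

## Robot

A 7-joint arm with a two-finger parallel gripper is mounted at the origin on a cart in front of the work surface, level with it; the furniture and walls round the work are solid. World frame = base frame: x ahead of the robot, y to its left, z up, the work surface at z = 0. Lengths are in m, angles in rad, forces in N, time in s.
With the tool pointing down it reaches from about 0.4 to 0.85 m from the base axis. Payload 4.5 kg.
Tool frame: the origin (TCP) lies between the finger pads; the fingertips stand 19 mm ahead of it and the grasp point (between the pads) is the TCP; z points along the fingers, y is the direction in which the jaws open and shut (so a half turn about z gives the same grasp; the last joint's range is limited). The gripper opens to 85 mm and grips with 20 to 120 N. Pads are 22 mm wide; open, the fingers measure 114 mm over their backs; the gripper's body (76 mm by 85 mm) begins 54 mm behind the grasp point. The pads swing forward as they close: fully open they stand 13 mm farther back than shut.
Start: joints at [-1.183, 0.689, -0.195, 1.565, 0.157, 0.902, -0.215], TCP at [0.217, 0.586, 0.22] pointing down, gripper open.
Joint ranges: [-3.01, 3.01], [-0.46, 2.08], [-1.47, 1.51], [0.13, 2.56], [-1, 4.14], [0.04, 2.09], [-2.66, 2.66]. Speed limits (rad/s): [2.57, 2.57, 3.14, 3.14, 3.14, 3.14, 3.14].

## Interface

Orientations are given as a 3x3 rotation matrix whose columns are the frame's x, y, z axes.
In Python, from rig import bot, vision gives the robot as it stands. The module is installed in compiled form; this text tells all that it offers.
- The arm moves only by the tool jog_arm, never from a script. Its argument "moves" is a list of rows, each a list of 6 numbers: the shift along the tool's x, y, z in units of 300 mm (1.0 is 300 mm), then the turn, a rotation vector about the tool's x, y, z in units of 120 degrees (1.0 is 120 degrees). A call has 1 to 8 rows; each row is the pose to reach, as a shift and turn from the pose commanded when the call began, along the tool's axes at that moment; what a row does not reach only later rows make up. A row lasts 1/8 s, in which the tool goes at most 62.5 mm and 10.7 degrees, less where a joint would pass 70% of its speed; a pose out of reach is approached as far as the arm can. A call with a number of a shift or a turn outside -1 to 1 is refused whole. A call with a gripper value outside its range is refused whole. "hand" is the finger opening in mm, from 0 to 85.4, set as the call begins (left out, the last holds). The fingers move at their own pace and stop on an object; "squeeze" is the grip in N (left out, the last holds). Time passes only in rows, so rows that repeat a pose let the fingers close. It gives the time, the measured TCP pose, the force and the opening at its end, in the units of the state.
- bot.observe(): the state, without advancing time (a new reading comes with each control period).
- vision.get_image(name): name is "scene" or "top" or "wrist"; returns a dict with "img" (480x640x3 uint8, blue, green, red), "fx", "fy", "cx", "cy" (pixels), "dist" ([k1, k2, p1, p2, k3] as OpenCV has them; the pictures are not rectified), "eye" and "orientation" of the camera in the world. Camera axes: x right, y down, z forward; pixel columns grow to the right and rows downward; lengths in m; the calibration is good to about 2 mm. A picture is of the moment at which its call begins. There is no depth.
- bot.finish_job(): hands the job in, once; it reports no verdict.
The state is a dict: "clock": time; "joint_pos": joint angles; "joint_vel": joint speeds; "effort": joint torques, N m; "position": TCP position; "tcp_rot": TCP orientation; "wrist_force": force on the tool from outside, world axes, zero at the start; "moment": the same for the moment, N m; "gripper_width": finger opening in m.
Only numpy, scipy, OpenCV 4.12 (cv2) and the standard library are available. Lean on these libraries where they do the work, as an engineer would, in place of code of your own. Each camera call takes 0.05 s, during which the arm holds its last target.

## Task

Slide the blue dust shutter of the check station fully open, then pick up the small red-capped bottle and lower it upright into the station's well. Press it down against the sprung plunger until its foot rests firmly on the steel seat, without ramming it, and finish while still holding it pressed there. Leave the blue-capped and white-capped bottles standing where they are.

Things in the scene. Friction and masses are not known exactly. Their poses are not given: they have to be found in the camera images.
- station: grey check station fixed to the bench, 112 x 198 mm, 80 mm high without the shutter grip. Origin at bench level under the centre of its well, a vertical round hole 66 mm wide with a 4 mm chamfered rim 70 mm up. It reaches 56 mm to +y, 142 mm to -y and 56 mm to either x of the well (own axes, z up). Two rails 82 mm apart run along its y; an orange end stop closes their -y end.
- shutter (a joint): how far the blue shutter plate (80 x 84 mm, 5 mm thick, top 76 mm above the bench) has been slid, in m. 0: covers the well; 0.080: fully open, against the orange end stop. It opens along the station's own -y and stays where it is left (about 2 N of friction).
- shutter_grip (a point): point on the middle of the shutter's black upright grip, 101 mm above the bench; it slides with the shutter. The grip is a tab 14 mm thick along the station's y (the sliding direction), 30 mm wide along its x, its top 109 mm above the bench; a slightly wider foot ends 80 mm above the bench. Axes parallel to the station's.
- plunger (a joint): how far the brass plunger in the middle of the well has been pushed down, in m. 0: up, its flat 20 mm wide top 12 mm above the steel seat; 0.012: level with the seat. A spring pushes it up with about 5 N at 0 and about 10 N at 0.012; the bottle's own weight does not push it down.
- seat_top (a point): centre of the top face of the steel seat, the flat round floor of the well (65 mm wide), 26 mm above the bench, 44 mm below the well's rim. It is the hard stop: the bottle's foot shall rest on it all round the pushed-in plunger. Axes parallel to the station's.
- red_bottle: the bottle to press: white round plastic bottle with a red screw cap, loose, standing on the bench, 130 mm tall, about 0.15 to 0.28 kg. Body 60 mm wide, sloping in above about 80 mm to the neck; cap 32 mm wide, from 110 to 130 mm above the foot, fixed to the bottle. Origin at the centre of its foot, z up along the bottle.
- blue_bottle: bystander: white round bottle with a blue cap, loose, 66 mm wide, 130 mm tall; origin at the centre of its foot. The three bottles swap places from start to start.
- white_bottle: bystander: white round bottle with a white cap, loose, 64 mm wide, 140 mm tall; origin at the centre of its foot.
- utensil_crock (a point): bench-level centre of a grey crock full of kitchen utensils fixed at the back left of the bench, an obstacle to steer clear of: with its utensils about 230 mm wide and 325 mm tall.

How it is judged:
On the way, in this order (a step that is already met when the one before it is completed fails the run):
1. the shutter is fully open (value of joint shutter above 0.074 m), for 0.2 s.
2. the red-capped bottle is in the well, upright, with the shutter open (value of joint shutter above 0.074 m and horizontal distance between red_bottle and seat_top below 0.008 m and angle between red_bottle's own z axis and vertical below 0.15 rad and z of red_bottle in the frame of seat_top below 0.03 m), for 0.05 s.
3. the bottle is pressed down to the seat (value of joint shutter above 0.074 m and horizontal distance between red_bottle and seat_top below 0.006 m and angle between red_bottle's own z axis and vertical below 0.09 rad and value of joint plunger above 0.0105 m and z of red_bottle in the frame of seat_top below 0.0025 m and contact force between red_bottle and seat above 2 N), for 0.2 s.
At the end, for the whole second after the job is handed in: Through the last second, gripper still on the red-capped bottle: shutter within 6 mm of fully open; bottle within 6 mm of the seat centre, upright within 5 degrees, at rest; plunger in at least 10.5 mm; foot within 2.5 mm of the seat and pressing on it with 2 to 30 N (all of step 3 and contact force between red_bottle and seat below 30 N and contact force between the fingers and red_bottle above 1 N and linear speed of red_bottle below 0.02 m/s); the arm keeps its last pose, push and grip.
It fails at once if the bottle is rammed into the seat with more than 45 N (contact force between red_bottle and seat above 45 N).
It fails at once if the blue-capped bottle is pushed over 20 mm away or tipped (distance of blue_bottle from where it was at the start of the episode above 0.02 m or angle between blue_bottle's own z axis and vertical above 0.3 rad).
It fails at once if the white-capped bottle is pushed over 20 mm away or tipped (distance of white_bottle from where it was at the start of the episode above 0.02 m or angle between white_bottle's own z axis and vertical above 0.3 rad).
It also fails if it takes over 64 s, if anything falls off the work surface, if the arm or the gripper's body presses on something with over 40 N, if the wrist force passes 120 N, or if a joint passes its speed limit or range.

## Working session

There is one attempt and no reset: what is moved stays moved. The work goes in short steps, Python scripts to look and compute and a tool call to move; the robot and the scene stay as the last step left them, time stands still between calls to the robot, and variables do not carry over. Pictures are saved under pics/ and viewed, and the job is handed in when it is done.

Besides the shell and the picture viewer there is one more tool, called after "Emit:" as name(argument=value, ...) on one line, values as JSON. jog_arm: Moves the arm, as the interface text tells. Shifts and turns lie within -1 to 1; 1 stands for 300 mm of shift or 120 degrees of turn. Its arguments: {"type":"object","properties":{"moves":{"type":"array"},"hand":{"type":"number"},"squeeze":{"type":"number"}},"required":["moves"]}

```bash
mkdir -p pics; python3 - <<'E'
from rig import bot, vision
import cv2, numpy as np
np.set_printoptions(precision=4,suppress=True)
for n in ["scene","top","wrist"]:
    d=vision.get_image(n); cv2.imwrite(f"pics/{n}0.png",d["img"])
    print(n,d["fx"],d["fy"],d["cx"],d["cy"],d["dist"],d["eye"],np.array(d["orientation"]).tolist())
print(bot.observe())
E
```

```text
scene 543.4493852982104 543.4493852982104 328.483473183328 242.62725462780898 [0.0414 0.     0.     0.     0.    ] [-0.148  -0.6542  0.5663] [[0.7164965423114699, -0.3043859046683348, 0.6276797956720831], [-0.6975877912967875, -0.310061329694587, 0.6459359451692517], [-0.001994564959625822, -0.9006726335729672, -0.43449376157012637]]
top 504.9816383529275 504.9816383529275 320.2901148506257 240.9830633236167 [0.0234 0.     0.     0.     0.    ] [0.3764 0.0237 1.0178] [[-0.013045195712811175, -0.9861280237424979, 0.16547309043627073], [-0.9997488739628027, 0.015878821874031085, 0.015813033421877377], [-0.018221193125673024, -0.16522525171900496, -0.9860875236587616]]
wrist 420.2755605548756 420.2755605548756 317.7121995285031 240.49635285099404 [-0.0237  0.      0.      0.      0.    ] [0.1497 0.6112 0.3731] [[0.3464088991628431, 0.9002728023306151, 0.2636470291214482], [0.9380816798022182, -0.33187437029597866, -0.09930843045831243], [-0.0019069872136737835, 0.2817237720257667, -0.959493657965147]]
{'clock': 0.15, 'joint_pos': array([-1.1832,  0.6898, -0.1946,  1.5661,  0.1573,  0.9025, -0.2151]), 'joint_vel': array([ 0.0012, -0.0022,  0.0008, -0.0033, -0.0013,  0.0001,  0.0003]), 'effort': array([ -0.0016, -53.9938,  -1.2688, -15.8719,   0.0092,   0.0064,
        -0.    ]), 'position': array([0.2164, 0.5858, 0.2189]), 'tcp_rot': array([[-0.9381,  0.3465, -0.0004],
       [ 0.3465,  0.9381, -0.0013],
       [-0.0001, -0.0014, -1.    ]]), 'wrist_force': array([-0.0515, -0.4711,  0.391 ]), 'moment': array([-0.0189, -0.0464, -0.0753]), 'gripper_width': 0.08524890115651333}
```

View pics/scene0.png

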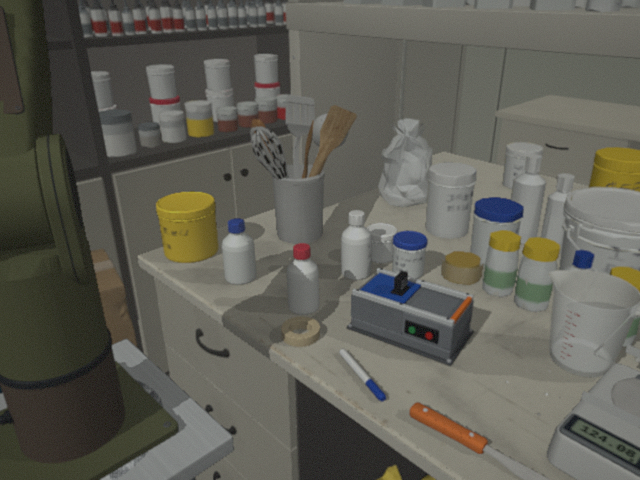

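View pics/top0.png

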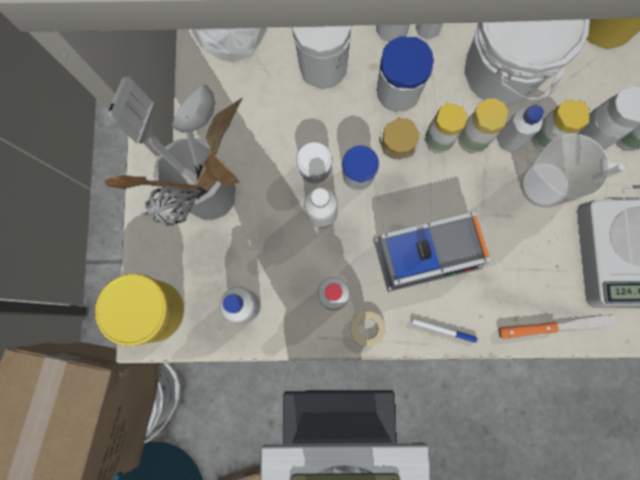

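View pics/wrist0.png

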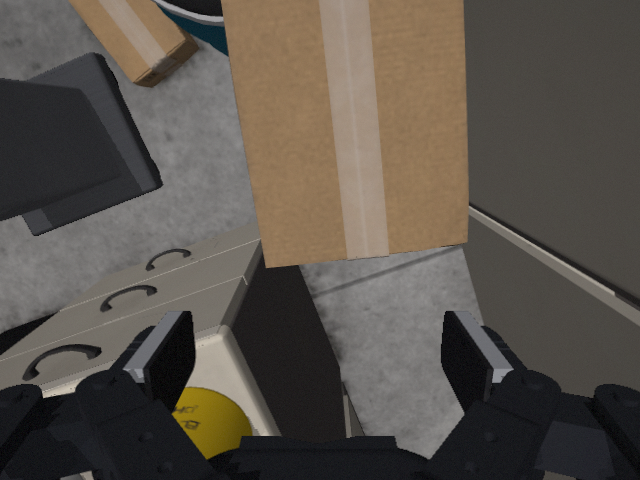

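The top view shows the red cap near (335,292) and the station centred near (432,250), with its grip at (424,249) and the orange stop at (481,237). The blue-capped bottle is near (235,303) and the white-capped one near (320,200). I'll zoom in to measure.

```bash
cat > h.py <<'E'
import numpy as np, cv2
from rig import bot, vision
np.set_printoptions(precision=4,suppress=True)
def K(d): return np.array([[d["fx"],0,d["cx"]],[0,d["fy"],d["cy"]],[0,0,1.]])
def ray(d,u,v):
    p=cv2.undistortPoints(np.array([[[u,v]]],float),K(d),np.array(d["dist"],float))[0,0]
    return np.array(d["orientation"])@np.array([p[0],p[1],1.])
def onplane(d,u,v,z):
    r=ray(d,u,v); e=np.array(d["eye"]); return e+r*(z-e[2])/r[2]
def proj(d,P):
    R=np.array(d["orientation"]); e=np.array(d["eye"]); P=np.atleast_2d(P).astype(float)
    c=(P-e)@R
    q,_=cv2.projectPoints(c.reshape(-1,1,3),np.zeros(3),np.zeros(3),K(d),np.array(d["dist"],float)); return q[:,0]
def sta(o,yaw,P):
    c,s=np.cos(yaw),np.sin(yaw); P=np.atleast_2d(P)
    return np.c_[o[0]+c*P[:,0]-s*P[:,1],o[1]+s*P[:,0]+c*P[:,1],P[:,2]]
def save(n,img,box=None,k=1):
    if box: img=img[box[1]:box[3],box[0]:box[2]]
    cv2.imwrite("pics/"+n,cv2.resize(img,None,fx=k,fy=k,interpolation=cv2.INTER_CUBIC))
E
python3 - <<'E'
from h import *
t=cv2.imread("pics/top0.png"); save("t1.png",t,(360,195,510,305),5); save("t2.png",t,(210,170,370,330),3.7)
E
```

```text
(no output)
```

View pics/t1.png

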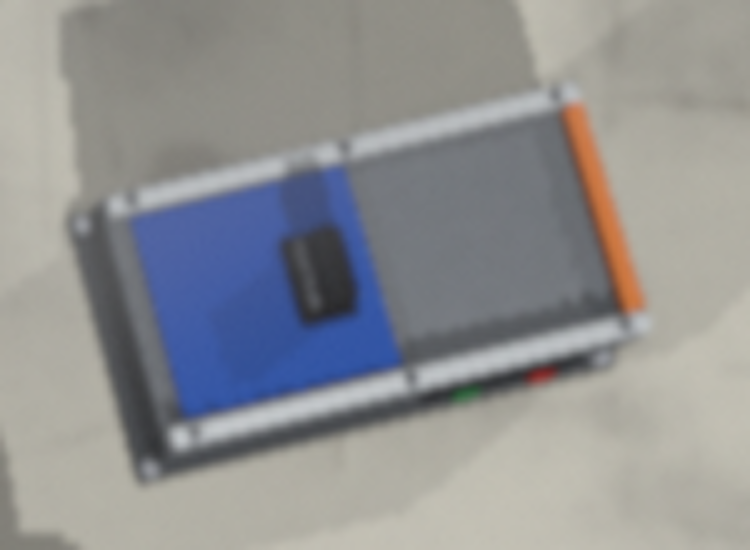

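View pics/t2.png

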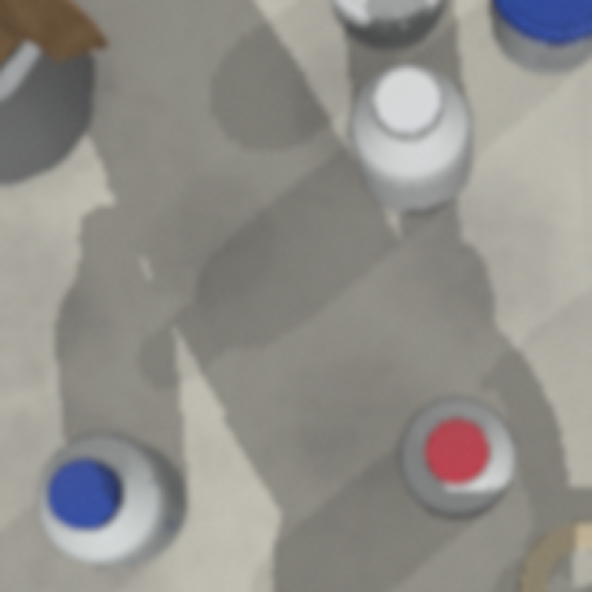

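Crop 1 shows the blue plate's corners at (132,218), (348,167), (402,365) and (183,416), with the grip top near (312,275) and the orange stop on the right. In crop 2 the cap centres are red (458,450), blue (85,494) and white (407,101).

```bash
python3 - <<'E'
from h import *
d=vision.get_image("top"); s=vision.get_image("scene")
def c1(x,y): return 360+(x+.5)/5-.5,195+(y+.5)/5-.5
def c2(x,y): return 210+(x+.5)/3.7-.5,170+(y+.5)/3.7-.5
C=[onplane(d,*c1(*p),.076) for p in [(132,218),(348,167),(402,365),(183,416)]]
for c in C: print(c)
for i in range(4):
    v=C[(i+1)%4]-C[i]; print(np.hypot(*v[:2]),np.degrees(np.arctan2(v[1],v[0])))
print("mean",np.mean(C,0))
for n,p in dict(stopA=(565,103),stopB=(585,103),stopC=(625,312),stopD=(645,308),railA=(105,207),railB=(580,88),railC=(650,325),railD=(170,450)).items(): print(n,onplane(d,*c1(*p),.080))
print("grip top", onplane(d,*c1(312,277),.109))
for n,p,z in [("red",(458,450),.13),("blue",(85,494),.13),("white",(407,101),.14)]:
    print(n,onplane(d,*c2(*p),z))
save("s1.png",s["img"],(330,250,490,370),5); save("s2.png",s["img"],(210,200,390,330),4.4)
E
```

```text
[ 0.5377 -0.0854  0.076 ]
[ 0.556  -0.1674  0.076 ]
[ 0.4805 -0.1837  0.076 ]
[ 0.4626 -0.1017  0.076 ]
0.08403863295927669 -77.46970490235978
0.07721161434797291 -167.77392739005504
0.08397820462506056 102.29864184702745
0.0768717851594902 12.270279642881839
mean [ 0.5092 -0.1346  0.076 ]
stopA [ 0.5784 -0.249   0.08  ]
stopB [ 0.5782 -0.2565  0.08  ]
stopC [ 0.4986 -0.2662  0.08  ]
stopD [ 0.5    -0.2736  0.08  ]
railA [ 0.5414 -0.0749  0.08  ]
railB [ 0.5841 -0.255   0.08  ]
railC [ 0.4936 -0.275   0.08  ]
railD [ 0.4497 -0.0959  0.08  ]
grip top [ 0.5093 -0.1458  0.109 ]
red [0.4356 0.0161 0.13  ]
blue [0.4175 0.1928 0.13  ]
white [0.6036 0.0379 0.14  ]
```

View pics/s1.png

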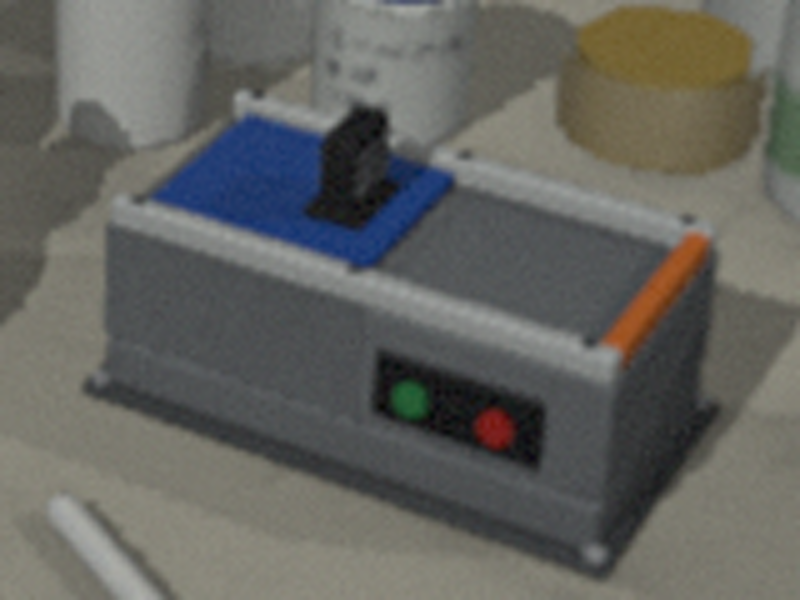

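View pics/s2.png

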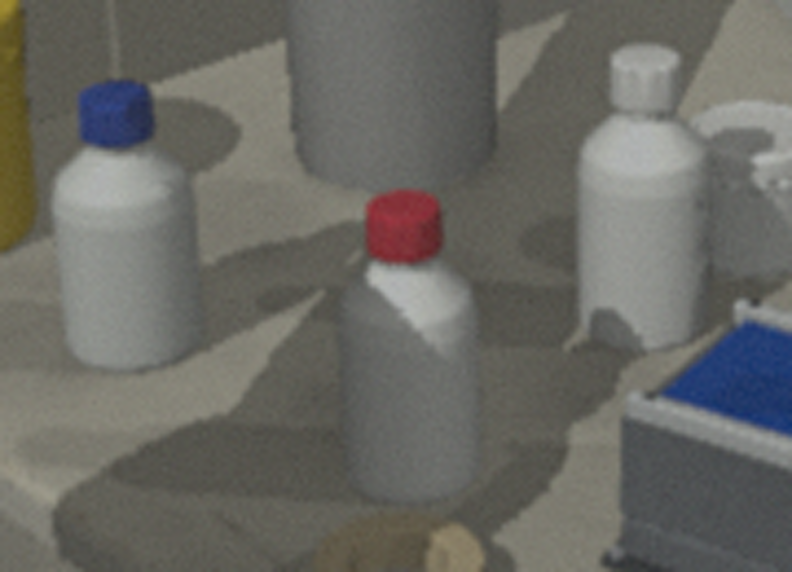

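```bash
cat >> h.py <<'E'
from scipy.spatial.transform import Rotation as Ro
def Rdown(yaw_deg): # yaw of tool x in world; tool z down
    a=np.radians(yaw_deg); x=np.array([np.cos(a),np.sin(a),0]); z=np.array([0,0,-1.]); return np.c_[x,np.cross(z,x),z]
def cmd(pos,yaw):
    o=bot.observe(); R=o["tcp_rot"]; 
    t=R.T@(np.array(pos)-o["position"])/.3; r=Ro.from_matrix(R.T@Rdown(yaw)).as_rotvec()/np.radians(120)
    print("cmd",np.r_[t,r].round(4).tolist(), "full turn deg",np.degrees(np.linalg.norm(r)*np.radians(120)).round(1))
def st():
    o=bot.observe(); print(o["clock"],o["position"],"yaw",np.degrees(np.arctan2(o["tcp_rot"][1,0],o["tcp_rot"][0,0])).round(2),"tilt z",o["tcp_rot"][:,2],"F",o["wrist_force"],"M",o["moment"],"w",o["gripper_width"],"q",o["joint_pos"])
E
python3 - <<'E'
from h import *
st()
cmd((.37,.2,.26),86)
E
```

```text
0.25 [0.2165 0.586  0.2191] yaw 159.73 tilt z [-0.0002 -0.0008 -1.    ] F [ 0.0583 -0.1876 -0.0073] M [-0.0283  0.0274  0.002 ] w 0.08538688086780119 q [-1.1832  0.6895 -0.1945  1.5658  0.1573  0.9025 -0.2151]
cmd [-0.9258, -1.0297, -0.1354, -0.0003, 0.0003, 0.6144] full turn deg 73.7
```

Emit:
jog_arm(moves=[[-0.1, -0.1, -0.13, 0, 0, 0.06], [-0.25, -0.28, -0.135, 0, 0, 0.15], [-0.4, -0.44, -0.135, 0, 0, 0.24], [-0.54, -0.6, -0.135, 0, 0, 0.33], [-0.68, -0.75, -0.135, 0, 0, 0.42], [-0.82, -0.9, -0.135, 0, 0, 0.51], [-0.87, -0.96, -0.135, 0, 0, 0.6], [-0.87, -0.96, -0.135, 0, 0, 0.61]], hand=45)

```text
clock: 1.25
position: [0.3624, 0.2229, 0.2602]
tcp_rot: [[0.068, 0.998, 0.0], [0.998, -0.068, -0.001], [-0.001, 0.0, -1.0]]
wrist_force: [0.3, 0.7, 0.8]
gripper_width: 0.0452
```

```bash
python3 - <<'E'
from h import *
st()
cmd((.50,-.12,.24),12.5)
E
```

```text
1.25 [0.3624 0.2229 0.2602] yaw 86.11 tilt z [ 0.0004 -0.0011 -1.    ] F [0.2933 0.6929 0.7963] M [ 0.0374  0.0219 -0.0128] w 0.045158884353512306 q [-0.768   0.3749  0.1518  2.0881 -0.0859  0.6846 -0.6279]
cmd [-1.1093, 0.5351, 0.0688, 0.0005, 0.0003, 0.6134] full turn deg 73.6
```

Emit:
jog_arm(moves=[[-0.14, 0.06, 0, 0, 0, 0.08], [-0.3, 0.14, 0, 0, 0, 0.16], [-0.46, 0.22, 0, 0, 0, 0.24], [-0.62, 0.3, 0, 0, 0, 0.33], [-0.78, 0.38, 0, 0, 0, 0.42], [-0.93, 0.45, 0, 0, 0, 0.51], [-1.0, 0.52, 0, 0, 0, 0.59], [-1.0, 0.52, 0, 0, 0, 0.613]])

```text
clock: 2.25
position: [0.5009, -0.084, 0.2598]
tcp_rot: [[0.975, 0.222, 0.001], [0.222, -0.975, -0.001], [0.001, 0.001, -1.0]]
wrist_force: [-0.4, 0.5, -0.9]
gripper_width: 0.045
```

```bash
python3 - <<'E'
from h import *
st()
cmd((.5093,-.1458,.22),12.5)
d=vision.get_image("wrist"); save("w1.png",d["img"])
print(d["eye"])
E
```

```text
2.25 [ 0.5009 -0.084   0.2598] yaw 12.85 tilt z [ 0.0015 -0.0011 -1.    ] F [-0.4006  0.5221 -0.8707] M [ 0.0908 -0.0313 -0.0057] w 0.04503944281741216 q [-0.2489  0.5265  0.516   1.8854 -0.3459  0.8169 -0.898 ]
cmd [-0.0186, 0.207, 0.133, 0.0007, -0.0006, 0.0029] full turn deg 0.4
[ 0.571  -0.0674  0.4142]
```

View pics/w1.png

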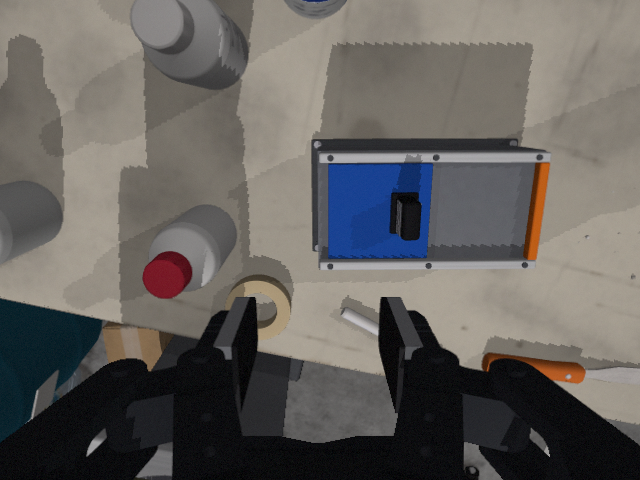

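The wrist view shows the plate between rails from (328,163) to (433,258). The grip top is near (408,218), the red cap at (167,274), and the stop at x≈537.

```bash
python3 - <<'E'
from h import *
d=vision.get_image("wrist"); save("w1z.png",d["img"],(305,130,565,280),3)
C=[onplane(d,*p,.076) for p in [(328,163),(433,163),(431,258),(328,261)]]
for c in C: print(c)
print(np.mean(C,0)); v=C[1]-C[0]+C[2]-C[3]; print(np.degrees(np.arctan2(v[1],v[0]))+90)
print("red",onplane(d,167,274.5,.13))
E
```

```text
[ 0.5375 -0.0817  0.076 ]
[ 0.5563 -0.1632  0.076 ]
[ 0.4795 -0.1853  0.076 ]
[ 0.4573 -0.1006  0.076 ]
[ 0.5077 -0.1327  0.076 ]
13.851788763842222
red [0.4392 0.0161 0.13  ]
```

View pics/w1z.png

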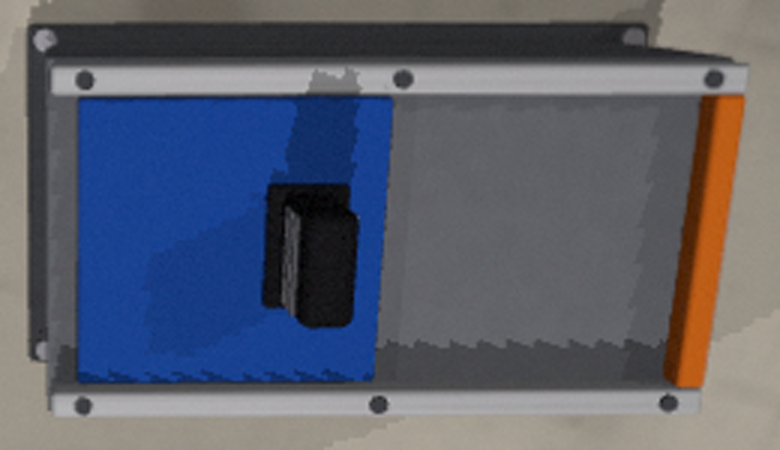

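```bash
python3 - <<'E'
from h import *
d=vision.get_image("wrist")
f=lambda x,y,z: onplane(d,305+(x+.5)/3-.5,130+(y+.5)/3-.5,z)
for a,b in [((50,65),(746,64)),((50,94),(746,94)),((50,413),(699,413)),((50,392),(699,387))]:
    A,B=f(*a,.08),f(*b,.08); v=B-A; print(A,B,np.hypot(*v[:2]),np.degrees(np.arctan2(v[1],v[0]))+90)
print("grip",f(330,266,.109))
for p in [(78,97),(393,97),(374,381),(78,381)]: print(f(*p,.076))
E
```

```text
[ 0.5447 -0.0732  0.08  ] [ 0.5869 -0.2504  0.08  ] 0.18210644773367618 13.394865303010349
[ 0.5374 -0.0749  0.08  ] [ 0.5796 -0.2533  0.08  ] 0.18328542838366504 13.298426481565784
[ 0.4512 -0.0953  0.08  ] [ 0.4929 -0.2742  0.08  ] 0.18369487269479415 13.119712821339874
[ 0.4572 -0.0939  0.08  ] [ 0.5002 -0.2713  0.08  ] 0.18254736100864014 13.598326410974693
grip [ 0.515  -0.1515  0.109 ]
[ 0.538  -0.0825  0.076 ]
[ 0.5571 -0.1638  0.076 ]
[ 0.4799 -0.1827  0.076 ]
[ 0.4609 -0.1012  0.076 ]
```

```bash
python3 - <<'E'
from h import *
st(); cmd((.5128,-.152,.16),13.2)
E
```

```text
2.4 [ 0.4987 -0.0812  0.2595] yaw 13.22 tilt z [-0.0014  0.0013 -1.    ] F [-0.1566  0.164  -0.5918] M [-0.0216  0.0449  0.0073] w 0.045434369461019634 q [-0.2513  0.5244  0.5132  1.8897 -0.3452  0.8172 -0.8959]
cmd [-0.008, 0.2409, 0.3314, -0.0008, 0.0005, 0.0002] full turn deg 0.1
```

Emit:
jog_arm(moves=[[-0.004, 0.12, 0.1, 0, 0, 0], [-0.008, 0.24, 0.2, 0, 0, 0], [-0.008, 0.241, 0.3, 0, 0, 0], [-0.008, 0.241, 0.332, 0, 0, 0], [-0.008, 0.241, 0.332, 0, 0, 0]])

```text
clock: 3.02
position: [0.5129, -0.1526, 0.1603]
tcp_rot: [[0.974, 0.227, -0.001], [0.227, -0.974, 0.001], [-0.0, -0.001, -1.0]]
wrist_force: [0.2, -0.1, 0.4]
gripper_width: 0.0452
```

```bash
python3 - <<'E'
from h import *
st(); cmd((.5128,-.152,.108),13.2)
d=vision.get_image("wrist"); save("w2.png",d["img"])
E
```

```text
3.025 [ 0.5129 -0.1526  0.1603] yaw 13.12 tilt z [-0.0008  0.0013 -1.    ] F [ 0.1888 -0.0811  0.4085] M [ 0.0222 -0.0048  0.0009] w 0.04521878801611274 q [-0.0322  0.6945  0.3973  1.9146 -0.4421  0.6202 -0.6941]
cmd [0.0002, -0.0017, 0.1744, -0.0007, 0.0002, -0.0006] full turn deg 0.1
```

View pics/w2.png

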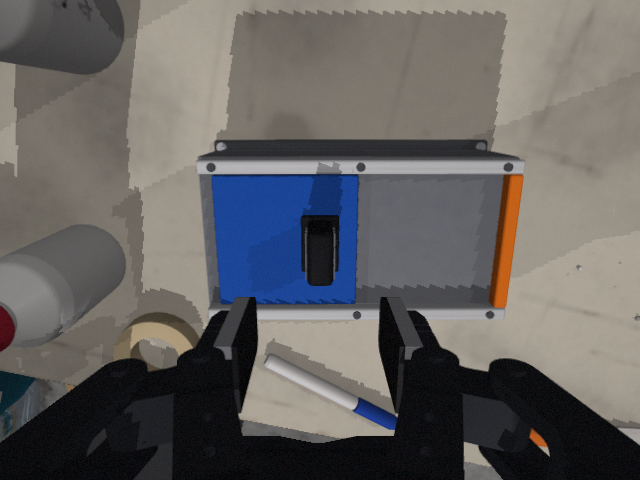

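The grip (x≈320) is centred between the jaws (240 to 395), so I'll descend and close.

Emit:
jog_arm(moves=[[0, 0, 0.09, 0, 0, 0], [0, 0, 0.15, 0, 0, 0], [0, 0, 0.174, 0, 0, 0], [0, 0, 0.174, 0, 0, 0], [0, 0, 0.174, 0, 0, 0]])

```text
clock: 3.7
position: [0.5137, -0.1543, 0.1091]
tcp_rot: [[0.974, 0.225, 0.002], [0.225, -0.974, -0.0], [0.002, 0.001, -1.0]]
wrist_force: [-0.3, 0.0, -0.0]
gripper_width: 0.045
```

Emit:
jog_arm(moves=[[0, 0, 0, 0, 0, 0], [0, 0, 0, 0, 0, 0], [0, 0, 0, 0, 0, 0], [0, 0, 0, 0, 0, 0], [0, 0, 0, 0, 0, 0], [0, 0, 0, 0, 0, 0]], hand=8, squeeze=25)

```text
clock: 4.45
position: [0.513, -0.1542, 0.1081]
tcp_rot: [[0.975, 0.224, -0.0], [0.224, -0.975, 0.0], [-0.0, -0.0, -1.0]]
wrist_force: [-0.9, -0.0, -0.4]
gripper_width: 0.0081
```

```bash
python3 - <<'E'
from h import *
st()
E
```

```text
4.45 [ 0.513  -0.1542  0.1081] yaw 12.97 tilt z [-0.0001  0.0001 -1.    ] F [-0.9469 -0.0468 -0.3674] M [-0.0233 -0.0347 -0.0099] w 0.008079660574936018 q [ 0.0115  0.7728  0.3299  1.9499 -0.4934  0.4981 -0.6513]
```

```bash
python3 - <<'E'
from h import *
d=vision.get_image("wrist"); save("w3.png",d["img"]); s=vision.get_image("scene"); save("s3.png",s["img"],(330,200,490,340),4.2)
E
```

```text
(no output)
```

View pics/w3.png

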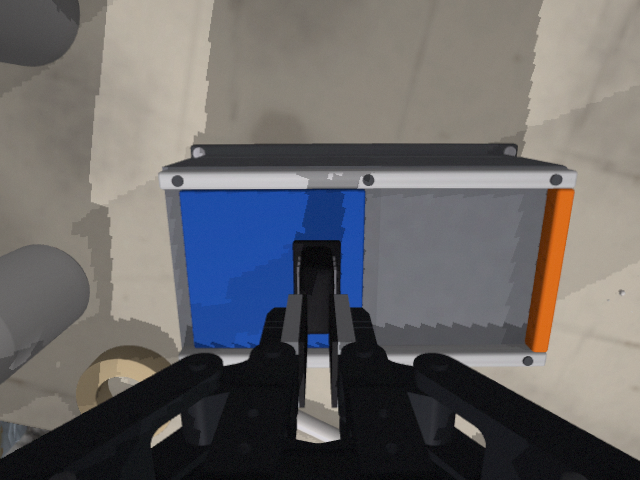

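View pics/s3.png

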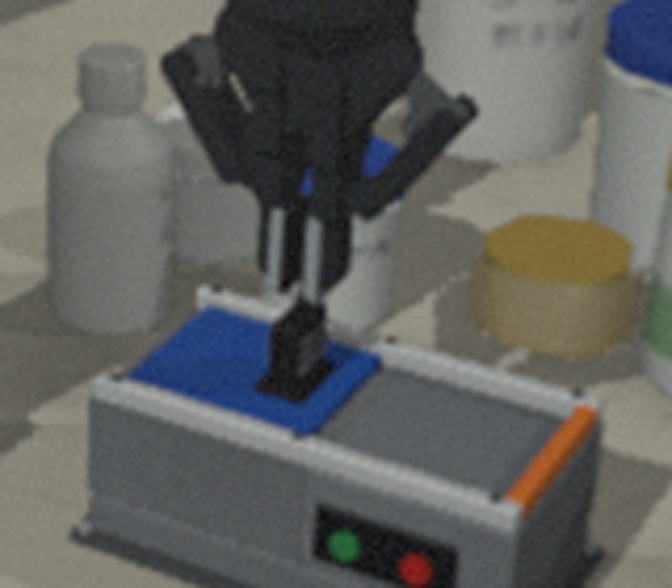

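```bash
python3 - <<'E'
from h import *
o=bot.observe(); R=o["tcp_rot"]; p=o["position"]
for n in ["wrist","scene","top"]:
    d=vision.get_image(n)
    for k in [0,.019]: print(n,k,proj(d,p+R@np.array([0,0,k])))
    print(n,"griptop?",proj(d,[.5128,-.152,.109]))
    if n=="scene": print([(q-[330,200])*4.2 for q in proj(d,[p+R@np.array([0,0,.019]),[.5128,-.152,.109]])])
    if n=="top": save("t3.png",d["img"],(360,195,510,305),5)
E
```

```text
wrist 0 [[318.3874 304.68  ]]
wrist 0.019 [[318.3187 286.3604]]
wrist griptop? [[313.0784 304.9661]]
scene 0 [[401.4094 275.3737]]
scene 0.019 [[400.7994 284.9389]]
scene griptop? [[400.393  274.5463]]
[array([297.3576, 356.7434]), array([295.6506, 313.0946])]
top 0 [[426.448  247.9978]]
top 0.019 [[424.5046 249.554 ]]
top griptop? [[425.3634 248.0557]]
```

View pics/t3.png

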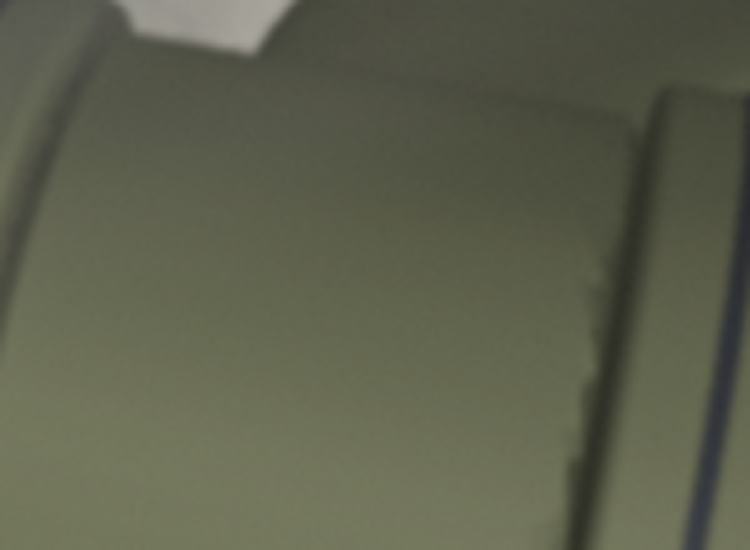

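```bash
python3 - <<'E'
from h import *
d=vision.get_image("wrist"); 
im=d["img"]; im=np.clip(im.astype(float)*2.2,0,255).astype(np.uint8); save("w4.png",im,(230,220,410,345),4.4)
d=vision.get_image("scene"); im=np.clip(d["img"].astype(float)*2.2,0,255).astype(np.uint8); save("s4.png",im,(370,230,430,300),8)
E
```

```text
(no output)
```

View pics/w4.png

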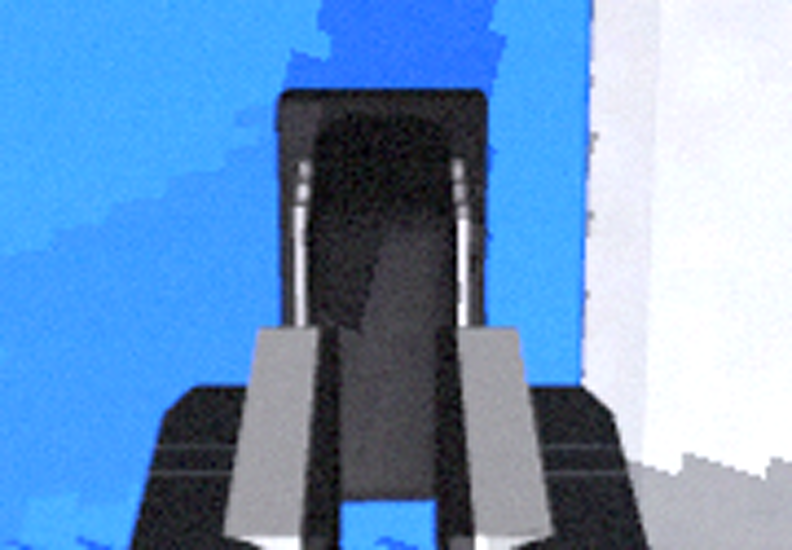

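View pics/s4.png

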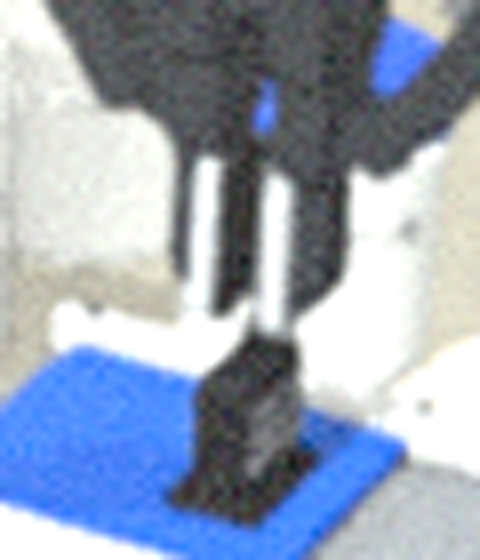

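```bash
python3 - <<'E'
from h import *
o=bot.observe(); R=o["tcp_rot"]; p=o["position"]
d=vision.get_image("wrist"); s=vision.get_image("scene")
print((R.T@(np.array(d["eye"])-p)))
for k in [-.02,-.01,0,.01,.019]:
    print(k,[proj(d,p+R@np.array([x,y,k])).round(1).tolist()[0] for x in(.011,-.011) for y in (.004,)],proj(s,p+R@np.array([-.011,0.004,k])).round(1),proj(s,p+R@np.array([-.011,-0.004,k])).round(1))
E
```

```text
[ 0.0722 -0.0003 -0.1543]
-0.02 [[330.1, 300.4], [329.5, 356.0]] [[401.4 268.3]] [[397.1 267.1]]
-0.01 [[329.3, 289.1], [328.8, 341.9]] [[401.  273.5]] [[396.8 272.3]]
0 [[328.6, 279.1], [328.2, 329.3]] [[400.7 278.6]] [[396.5 277.4]]
0.01 [[328.0, 270.2], [327.7, 318.1]] [[400.4 283.7]] [[396.2 282.5]]
0.019 [[327.5, 263.0], [327.2, 309.0]] [[400.1 288.3]] [[395.9 287. ]]
```

The fingers closed just above the grip. In both the wrist and scene cameras the fingertips sit about 15 mm behind the reported TCP, not 19 mm ahead of it, so the real reach is about 34 mm shorter than stated. The pose itself agrees with the cameras. I'll reopen, go about 30 mm lower and watch the force.

Emit:
jog_arm(moves=[[0, 0, 0, 0, 0, 0], [0, 0, 0, 0, 0, 0], [0, 0, 0, 0, 0, 0], [0, 0, 0.02, 0, 0, 0], [0, 0, 0.05, 0, 0, 0], [0, 0, 0.08, 0, 0, 0], [0, 0, 0.1, 0, 0, 0], [0, 0, 0.1, 0, 0, 0]], hand=45)

```text
clock: 5.9
position: [0.5126, -0.154, 0.0775]
tcp_rot: [[0.974, 0.224, -0.001], [0.224, -0.974, 0.0], [-0.001, -0.001, -1.0]]
wrist_force: [0.6, -0.1, 0.4]
gripper_width: 0.0445
```

```bash
python3 - <<'E'
from h import *
st()
d=vision.get_image("wrist"); save("w5.png",np.clip(d["img"].astype(float)*1.8,0,255).astype(np.uint8))
d=vision.get_image("scene"); im=np.clip(d["img"].astype(float)*2.2,0,255).astype(np.uint8); save("s5.png",im,(360,230,440,300),8)
E
```

```text
5.9 [ 0.5126 -0.154   0.0775] yaw 12.97 tilt z [-0.0011  0.0005 -1.    ] F [ 0.5806 -0.1105  0.3912] M [ 0.0571 -0.0224  0.0022] w 0.044518356641531816 q [ 0.0376  0.821   0.2862  1.964  -0.5194  0.4297 -0.6293]
```

View pics/w5.png

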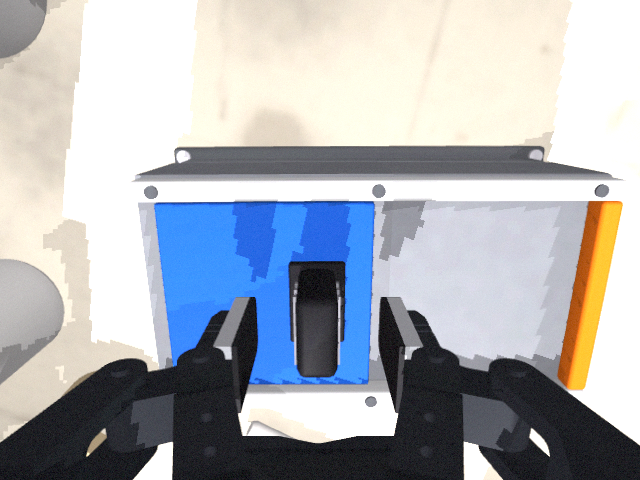

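View pics/s5.png

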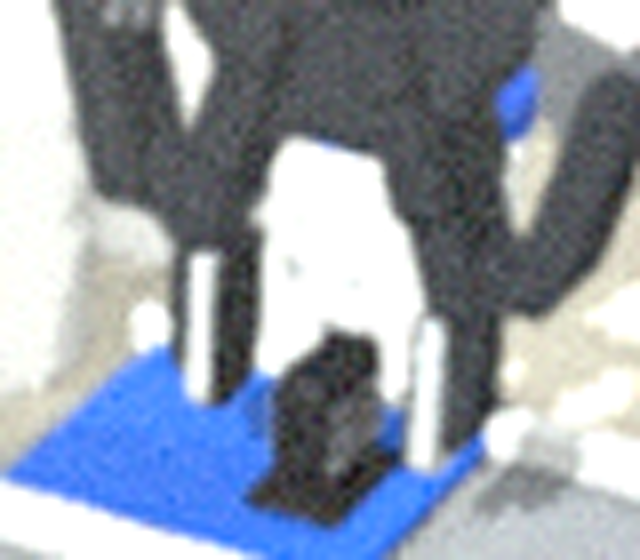

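The jaws now straddle the tab, so I'll close.

Emit:
jog_arm(moves=[[0, 0, 0, 0, 0, 0], [0, 0, 0, 0, 0, 0], [0, 0, 0, 0, 0, 0], [0, 0, 0, 0, 0, 0], [0, 0, 0, 0, 0, 0], [0, 0, 0, 0, 0, 0]], hand=8, squeeze=30)

```text
clock: 6.75
position: [0.5132, -0.1541, 0.0785]
tcp_rot: [[0.974, 0.225, 0.0], [0.225, -0.974, 0.0], [0.001, -0.0, -1.0]]
wrist_force: [-0.9, 1.0, 5.1]
gripper_width: 0.0133
```

```bash
python3 - <<'E'
from h import *
st()
o=bot.observe(); print("80mm along st -y:", o["tcp_rot"].T@np.array([np.sin(np.radians(13.2)),-np.cos(np.radians(13.2)),0])*.08/.3)
E
```

```text
6.75 [ 0.5132 -0.1541  0.0785] yaw 12.98 tilt z [ 0.0005  0.0001 -1.    ] F [-0.8604  0.9643  5.0578] M [0.1171 0.1756 0.0671] w 0.013294212353557986 q [ 0.0372  0.8193  0.2869  1.9636 -0.5193  0.4302 -0.6293]
80mm along st -y: [ 0.001   0.2667 -0.    ]
```

Emit:
jog_arm(moves=[[0, 0.03, 0, 0, 0, 0], [0, 0.07, 0, 0, 0, 0], [0, 0.11, 0, 0, 0, 0], [0, 0.15, 0, 0, 0, 0], [0, 0.19, 0, 0, 0, 0], [0, 0.23, 0, 0, 0, 0], [0, 0.255, 0, 0, 0, 0], [0, 0.262, 0, 0, 0, 0]])

```text
clock: 7.75
position: [0.5311, -0.2307, 0.0785]
tcp_rot: [[0.974, 0.224, 0.001], [0.224, -0.974, 0.001], [0.001, -0.0, -1.0]]
wrist_force: [-0.7, 1.6, 6.8]
gripper_width: 0.0132
```

```bash
python3 - <<'E'
from h import *
st()
d=vision.get_image("wrist"); save("w6.png",d["img"])
E
```

```text
7.75 [ 0.5311 -0.2307  0.0785] yaw 12.97 tilt z [ 0.0008  0.0006 -1.    ] F [-0.7426  1.632   6.7819] M [0.4609 0.0858 0.0751] w 0.013193753070692853 q [ 0.1576  0.8559  0.3048  1.8336 -0.4722  0.5236 -0.5671]
```

View pics/w6.png

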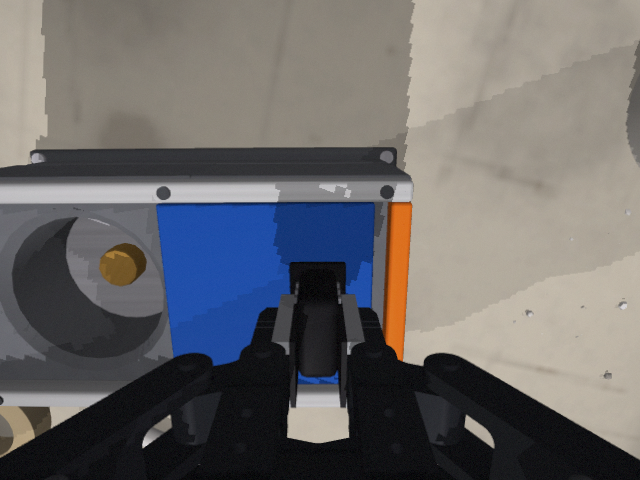

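There's still a small gap before the orange stop, so I'll push on gently.

Emit:
jog_arm(moves=[[0, 0.006, 0, 0, 0, 0], [0, 0.012, 0, 0, 0, 0], [0, 0.016, 0, 0, 0, 0], [0, 0.016, 0, 0, 0, 0]])

```text
clock: 8.3
position: [0.5313, -0.2312, 0.0784]
tcp_rot: [[0.974, 0.227, -0.002], [0.227, -0.974, 0.007], [-0.0, -0.007, -1.0]]
wrist_force: [-1.4, 7.1, 10.0]
gripper_width: 0.0136
```

```bash
python3 - <<'E'
from h import *
st()
d=vision.get_image("wrist"); save("w7.png",d["img"],(140,180,430,400),2.7)
E
```

```text
8.3 [ 0.5313 -0.2312  0.0784] yaw 13.09 tilt z [-0.002   0.0065 -1.    ] F [-1.3639  7.1051  9.9784] M [1.5873 0.3469 0.0311] w 0.013560669757677769 q [ 0.1628  0.8573  0.3025  1.8274 -0.4707  0.5332 -0.564 ]
```

View pics/w7.png

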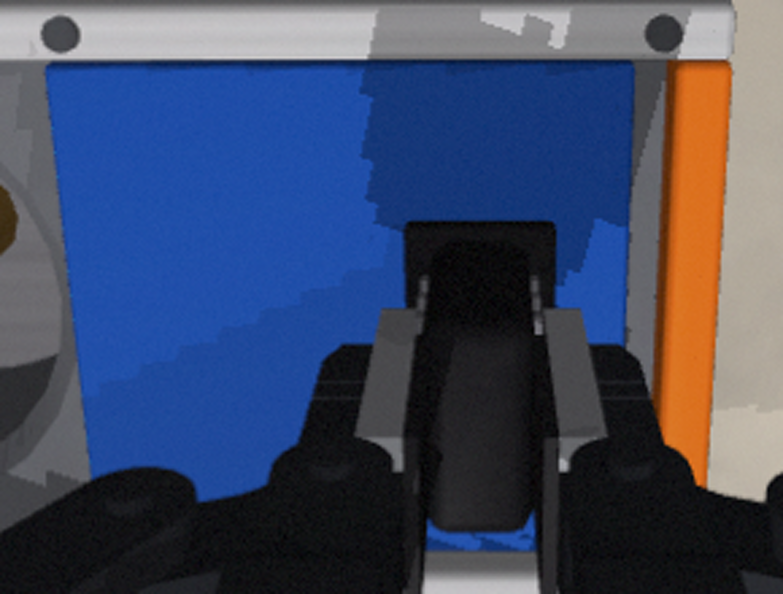

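The stop is reached: 7 N and no further travel after 79 mm. I'll relax, open and lift.

Emit:
jog_arm(moves=[[0, -0.011, 0, 0, 0, 0], [0, -0.011, 0, 0, 0, 0]])

```text
clock: 8.6
position: [0.5313, -0.2311, 0.0785]
tcp_rot: [[0.974, 0.225, 0.0], [0.225, -0.974, 0.001], [0.001, -0.001, -1.0]]
wrist_force: [-1.0, 2.0, 6.9]
gripper_width: 0.013
```

Emit:
jog_arm(moves=[[0, 0, 0, 0, 0, 0], [0, 0, 0, 0, 0, 0], [0, 0, 0, 0, 0, 0], [0, 0, -0.1, 0, 0, 0], [0, 0, -0.25, 0, 0, 0], [0, 0, -0.42, 0, 0, 0], [0, -0.15, -0.55, 0, 0, 0], [0, -0.3, -0.55, 0, 0, 0]], hand=55)

```text
clock: 9.6
position: [0.5125, -0.145, 0.2461]
tcp_rot: [[0.975, 0.223, 0.007], [0.223, -0.975, -0.002], [0.006, 0.003, -1.0]]
wrist_force: [0.9, 0.7, -0.6]
gripper_width: 0.0549
```

```bash
python3 - <<'E'
from h import *
st()
d=vision.get_image("wrist"); save("w8.png",d["img"])
E
```

```text
9.6 [ 0.5125 -0.145   0.2461] yaw 12.87 tilt z [ 0.0068 -0.0017 -1.    ] F [ 0.9381  0.6738 -0.5514] M [ 0.0688 -0.0235 -0.034 ] w 0.05488001390461065 q [-0.105   0.5713  0.4822  1.8394 -0.3544  0.8093 -0.7884]
```

View pics/w8.png

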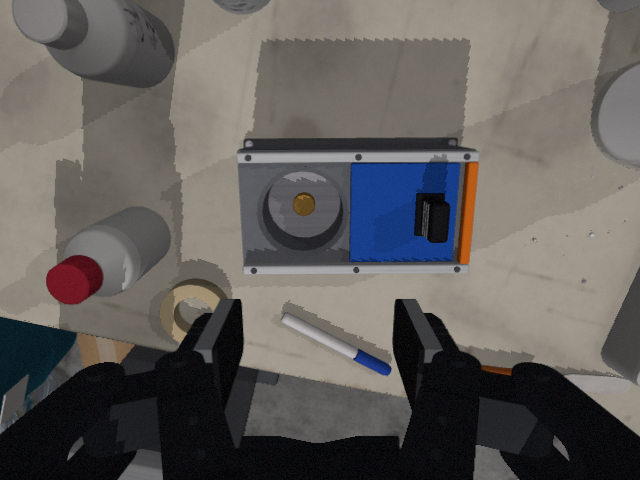

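The well is open: its rim is centred near (302,210) and the brass plunger is at (304,204). Now I'll measure the well and the red cap.

```bash
python3 - <<'E'
from h import *
st()
d=vision.get_image("wrist"); save("w9.png",d["img"],(230,140,370,280),4.2); np.save("w9.npy",d,allow_pickle=True)
save("w9b.png",d["img"],(20,190,190,320),4.5)
t=vision.get_image("top"); save("t9.png",t["img"],(300,180,500,310),4); 
E
```

```text
9.65 [ 0.5099 -0.1361  0.2438] yaw 13.34 tilt z [-0.0006  0.0069 -1.    ] F [-4.1573  5.3556 -0.6813] M [0.4445 0.2109 0.0307] w 0.055006547720797584 q [-0.1119  0.5708  0.4743  1.8469 -0.3566  0.8107 -0.7902]
```

View pics/w9.png

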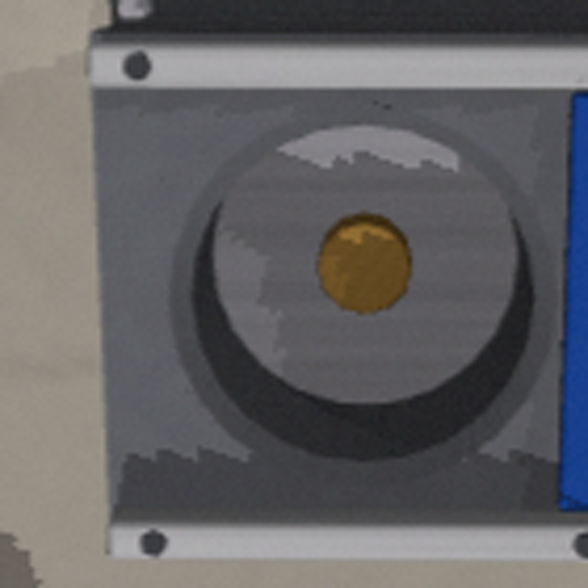

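View pics/w9b.png

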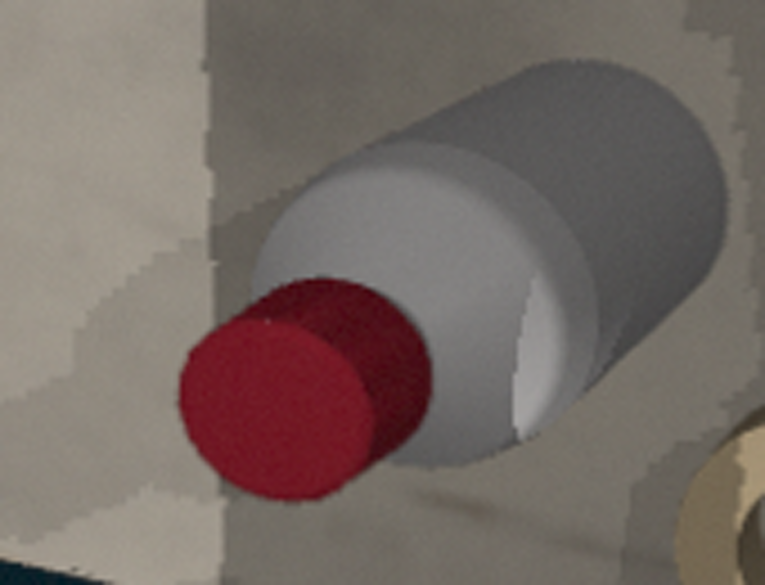

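View pics/t9.png

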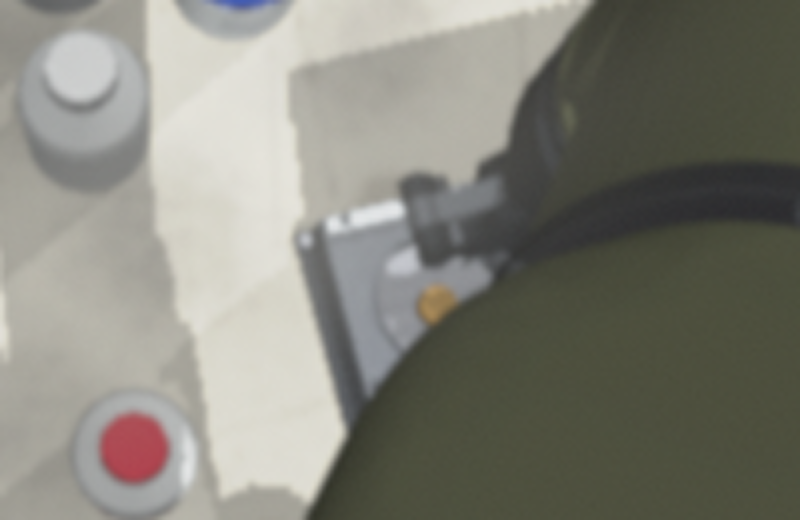

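```bash
python3 - <<'E'
from h import *
st()
import pickle
d=vision.get_image("wrist"); save("w10.png",d["img"],(230,130,370,270),4.2); pickle.dump(d,open("w10.pkl","wb")); cv2.imwrite("pics/w10full.png",d["img"])
st()
hsv=cv2.cvtColor(d["img"],cv2.COLOR_BGR2HSV)
m=((hsv[...,0]>10)&(hsv[...,0]<30)&(hsv[...,1]>120)).astype(np.uint8); m[:, :230]=0; m[:,370:]=0; m[280:]=0; m[:130]=0
M=cv2.moments(m,True); u,v=M["m10"]/M["m00"],M["m01"]/M["m00"]; print("plunger",u,v,M["m00"],onplane(d,u,v,.038))
E
```

```text
9.75 [ 0.5105 -0.1415  0.2432] yaw 13.23 tilt z [-0.0006  0.0021 -1.    ] F [ 0.2436 -0.0158 -0.3901] M [-0.0056 -0.017  -0.0083] w 0.055084510307256994 q [-0.1063  0.5745  0.4776  1.8431 -0.3547  0.81   -0.7861]
9.8 [ 0.5107 -0.1437  0.2432] yaw 13.07 tilt z [-0.0001  0.0002 -1.    ] F [-0.4063 -0.6625 -0.1511] M [-0.0188 -0.0264  0.0168] w 0.05478845238204131 q [-0.1043  0.5754  0.4794  1.8419 -0.3542  0.8097 -0.7858]
plunger 309.05185185185184 201.50123456790124 405.0 [ 0.5104 -0.1331  0.038 ]
```

View pics/w10.png

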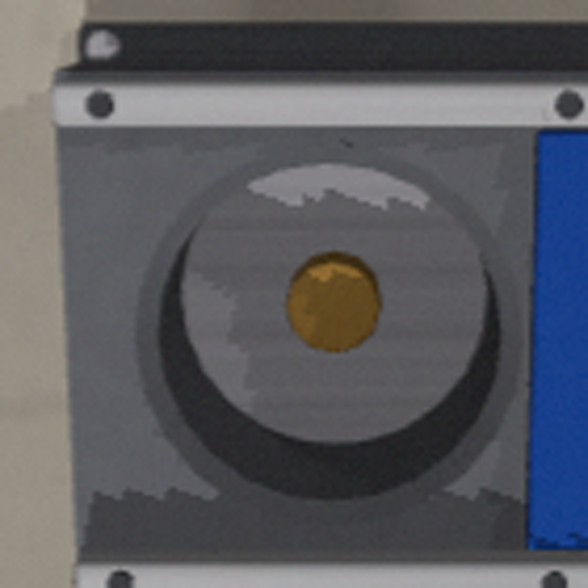

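```bash
python3 - <<'E'
from h import *
import pickle
d=pickle.load(open("w10.pkl","rb"))
f=lambda x,y,z: onplane(d,230+(x+.5)/4.2-.5,130+(y+.5)/4.2-.5,z)
print("rim c",f(329.5,331,.07),"ext",f(137,331,.07),f(522,331,.07),f(330,147,.07),f(330,515,.07))
print("plunger top",f(333.5,305,.038),f(333.5,302,.038), "seat ext c", f(183,300,.026),f(486,300,.026),f(333,443,.026))
# overlay fit
for o in [(.5085,-.1335),(.5095,-.1335),(.5105,-.133)]:
    im=d["img"].copy(); a=np.linspace(0,2*np.pi,100)
    L=[]
    for r,z in [(.037,.07),(.0325,.026),(.010,.038)]:
        L.append(proj(d,np.c_[o[0]+r*np.cos(a),o[1]+r*np.sin(a),0*a+z]))
    print(o,[((l.min(0)-[230,130])*4.2).round().tolist()+((l.max(0)-[230,130])*4.2).round().tolist() for l in L])
E
```

```text
rim c [ 0.511  -0.1329  0.07  ] ext [ 0.5027 -0.0974  0.07  ] [ 0.5194 -0.1683  0.07  ] [ 0.5447 -0.1253  0.07  ] [ 0.4754 -0.1411  0.07  ]
plunger top [ 0.5097 -0.1332  0.038 ] [ 0.5103 -0.1331  0.038 ] seat ext c [ 0.501 -0.102  0.026] [ 0.5159 -0.165   0.026 ] [ 0.4775 -0.1402  0.026 ]
(0.5085, -0.1335) [[133.0, 146.0, 523.0, 528.0], [181.0, 145.0, 485.0, 445.0], [283.0, 261.0, 380.0, 357.0]]
(0.5095, -0.1335) [[134.0, 141.0, 525.0, 523.0], [182.0, 140.0, 486.0, 440.0], [285.0, 257.0, 381.0, 352.0]]
(0.5105, -0.133) [[132.0, 135.0, 523.0, 518.0], [180.0, 135.0, 485.0, 436.0], [283.0, 252.0, 380.0, 347.0]]
```

```bash
python3 - <<'E'
from h import *
st(); cmd((.4375,.016,.19),13.2)
E
```

```text
9.8 [ 0.5107 -0.1437  0.2432] yaw 13.07 tilt z [-0.0001  0.0002 -1.    ] F [-0.4063 -0.6625 -0.1511] M [-0.0188 -0.0264  0.0168] w 0.05478845238204131 q [-0.1043  0.5754  0.4794  1.8419 -0.3542  0.8097 -0.7858]
cmd [-0.1173, -0.5738, 0.1774, -0.0001, 0.0, -0.0011] full turn deg 0.1
```

Emit:
jog_arm(moves=[[-0.03, -0.15, 0.02, 0, 0, 0], [-0.06, -0.3, 0.06, 0, 0, 0], [-0.1, -0.45, 0.1, 0, 0, 0], [-0.117, -0.57, 0.15, 0, 0, 0], [-0.117, -0.574, 0.177, 0, 0, 0], [-0.117, -0.574, 0.177, 0, 0, 0], [-0.117, -0.574, 0.177, 0, 0, 0]])

```text
clock: 10.68
position: [0.439, 0.0136, 0.1904]
tcp_rot: [[0.975, 0.221, 0.002], [0.221, -0.975, -0.001], [0.001, 0.001, -1.0]]
wrist_force: [0.4, -0.0, -0.6]
gripper_width: 0.0552
```

```bash
python3 - <<'E'
from h import *
st()
d=vision.get_image("wrist"); save("w11.png",d["img"])
hsv=cv2.cvtColor(d["img"],cv2.COLOR_BGR2HSV)
m=(((hsv[...,0]<6)|(hsv[...,0]>172))&(hsv[...,1]>150)).astype(np.uint8)
n,l,s,c=cv2.connectedComponentsWithStats(m); i=1+np.argmax(s[1:,4]); print(s[i],c[i])
for r in range(s[i,1],s[i,1]+s[i,3],6): print(r,np.flatnonzero(l[r]==i)[[0,-1]])
E
```

```text
10.675 [0.439  0.0136 0.1904] yaw 12.8 tilt z [ 0.0015 -0.001  -1.    ] F [ 0.3503 -0.0419 -0.5933] M [-0.0021  0.0123 -0.0174] w 0.05524993255775411 q [-0.4164  0.5472  0.4351  2.1561 -0.4517  0.5238 -0.9885]
[ 283  224   56   62 2789] [310.8046 255.    ]
224 [307 314]
230 [294 328]
236 [289 334]
242 [286 336]
248 [285 338]
254 [284 338]
260 [283 338]
266 [284 337]
272 [286 335]
278 [291 330]
284 [300 320]
```

View pics/w11.png

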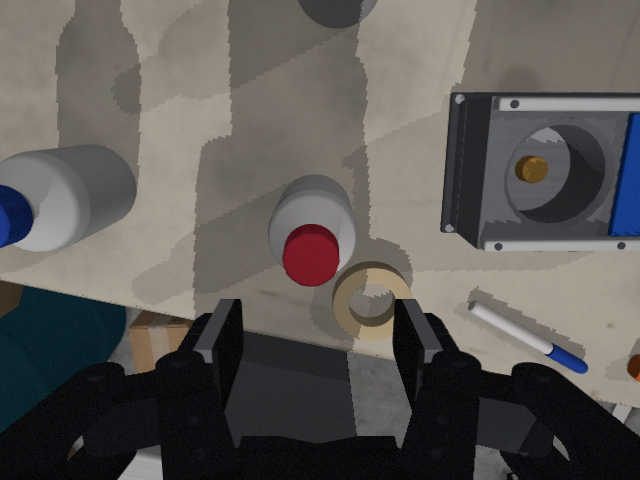

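```bash
python3 - <<'E'
from h import *
d=vision.get_image("wrist"); st()
hsv=cv2.cvtColor(d["img"],cv2.COLOR_BGR2HSV)
m=(((hsv[...,0]<6)|(hsv[...,0]>172))&(hsv[...,1]>150)).astype(np.uint8)
n,l,s,c=cv2.connectedComponentsWithStats(m); i=1+np.argmax(s[1:,4]); 
vb=s[i,1]+s[i,3]-.5; uc=s[i,0]+s[i,2]/2-.5
b=onplane(d,uc,vb,.13); xh=np.array([np.cos(np.radians(13)),np.sin(np.radians(13)),0])
p=b+.016*xh; print(s[i],"cap centre",p, onplane(d,uc,vb-28,.13)); cmd((p[0],p[1],.12),13.2)
E
```

```text
10.775 [0.4388 0.0141 0.1905] yaw 12.84 tilt z [ 0.0014 -0.0005 -1.    ] F [ 0.5768 -0.1441  0.1844] M [-0.0257 -0.0019 -0.0229] w 0.0548429492056846 q [-0.4169  0.5467  0.4346  2.1565 -0.4519  0.5238 -0.9886]
[ 283  224   57   62 2785] cap centre [0.4374 0.0176 0.13  ] [0.4376 0.0175 0.13  ]
cmd [-0.0023, -0.0124, 0.2348, 0.0004, -0.0006, -0.003] full turn deg 0.4
```

Emit:
jog_arm(moves=[[-0.002, -0.012, 0.1, 0, 0, 0], [-0.002, -0.012, 0.2, 0, 0, 0], [-0.002, -0.012, 0.28, 0, 0, 0], [-0.002, -0.012, 0.33, 0, 0, 0], [-0.002, -0.012, 0.348, 0, 0, 0], [-0.002, -0.012, 0.348, 0, 0, 0]])

```text
clock: 11.52
position: [0.4369, 0.0184, 0.0858]
tcp_rot: [[0.975, 0.224, 0.0], [0.224, -0.975, -0.0], [0.0, 0.0, -1.0]]
wrist_force: [-0.0, -0.7, 0.1]
gripper_width: 0.0552
```

```bash
python3 - <<'E'
from h import *
st()
d=vision.get_image("wrist"); save("w12.png",d["img"])
d=vision.get_image("scene"); im=np.clip(d["img"].astype(float)*1.7,0,255).astype(np.uint8); save("s12.png",im,(240,190,370,330),4.2)
E
```

```text
11.525 [0.4369 0.0184 0.0858] yaw 12.93 tilt z [ 0.0004 -0.     -1.    ] F [-0.0069 -0.6747  0.1028] M [-0.0048  0.0079 -0.0433] w 0.0552308904895472 q [-0.2577  0.7342  0.1787  2.2427 -0.6103  0.2093 -0.8697]
```

View pics/w12.png

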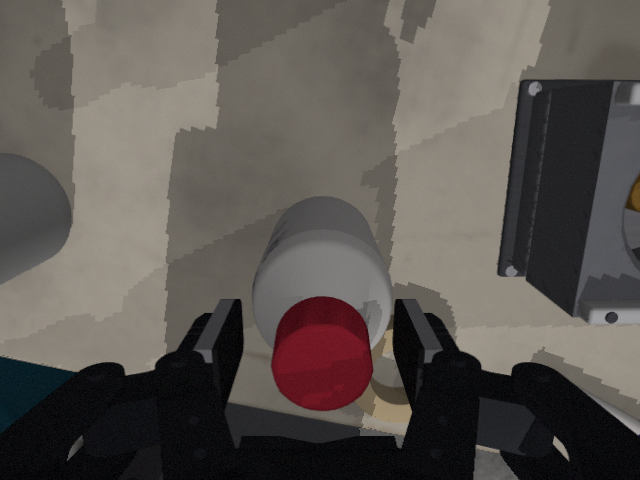

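View pics/s12.png

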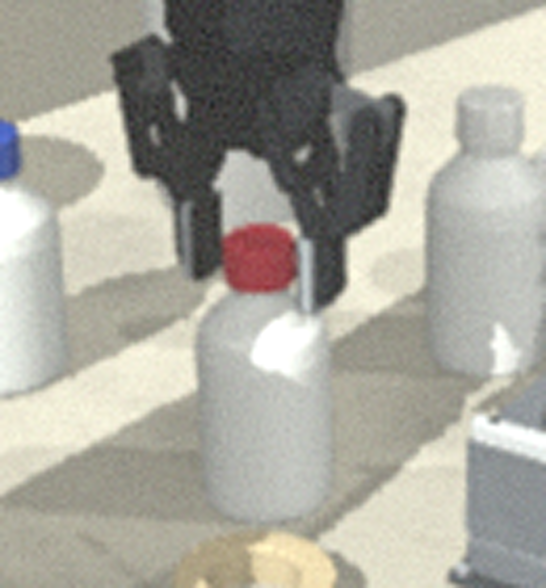

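The cap sits between the pads, with the tips just below its lower edge. I'll close on it.

Emit:
jog_arm(moves=[[0, 0, 0, 0, 0, 0], [0, 0, 0, 0, 0, 0], [0, 0, 0, 0, 0, 0], [0, 0, 0, 0, 0, 0], [0, 0, 0, 0, 0, 0], [0, 0, 0, 0, 0, 0]], hand=22, squeeze=70)

```text
clock: 12.38
position: [0.4379, 0.017, 0.0871]
tcp_rot: [[0.975, 0.222, 0.004], [0.222, -0.975, -0.002], [0.004, 0.003, -1.0]]
wrist_force: [-1.0, -3.0, 12.6]
gripper_width: 0.0309
```

Emit:
jog_arm(moves=[[0, 0, -0.03, 0, 0, 0], [0, 0, -0.1, 0, 0, 0], [0, 0, -0.2, 0, 0, 0], [0, 0, -0.32, 0, 0, 0], [0, 0, -0.4, 0, 0, 0], [0, 0, -0.4, 0, 0, 0]])

```text
clock: 13.12
position: [0.4373, 0.0193, 0.2071]
tcp_rot: [[0.974, 0.225, 0.003], [0.225, -0.974, 0.001], [0.003, -0.0, -1.0]]
wrist_force: [0.5, 0.2, -1.3]
gripper_width: 0.0308
```

```bash
python3 - <<'E'
from h import *
st(); cmd((.5095,-.1333,.205),13.2)
d=vision.get_image("wrist"); save("w13.png",d["img"])
E
```

```text
13.125 [0.4373 0.0193 0.2071] yaw 13.03 tilt z [ 0.0033  0.0009 -1.    ] F [ 0.5448  0.1768 -1.3074] M [-0.0089 -0.0294 -0.0059] w 0.030835375860309953 q [-0.4633  0.5204  0.4846  2.143  -0.4443  0.5713 -0.998 ]
cmd [0.1196, 0.5499, 0.0075, -0.0, -0.0016, -0.0014] full turn deg 0.3
```

View pics/w13.png

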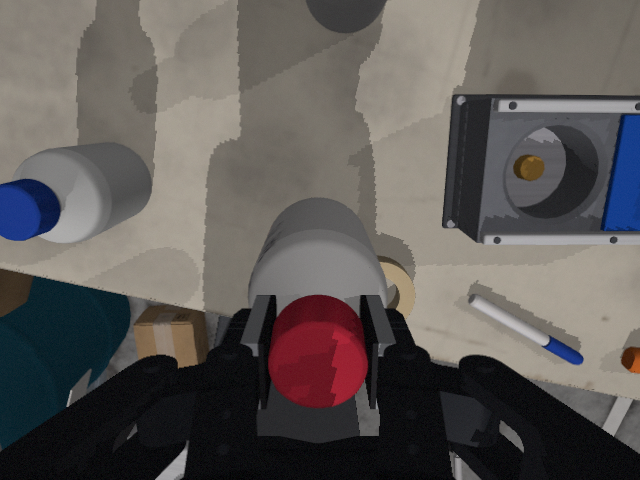

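Emit:
jog_arm(moves=[[0.03, 0.12, 0, 0, 0, 0], [0.06, 0.25, 0, 0, 0, 0], [0.09, 0.38, 0, 0, 0, 0], [0.11, 0.48, 0, 0, 0, 0], [0.12, 0.54, 0, 0, -0.001, 0], [0.12, 0.55, 0, 0, -0.001, -0.001], [0.12, 0.55, 0, 0, -0.001, -0.001], [0.12, 0.55, 0, 0, -0.001, -0.001]])

```text
clock: 14.18
position: [0.5082, -0.1323, 0.2055]
tcp_rot: [[0.974, 0.228, -0.003], [0.228, -0.974, 0.001], [-0.003, -0.001, -1.0]]
wrist_force: [-0.3, 1.2, -2.4]
gripper_width: 0.0308
```

```bash
cat > meas.py <<'E'
from h import *
import sys
st()
d=vision.get_image("wrist"); save(sys.argv[1],d["img"])
o=bot.observe(); R=o["tcp_rot"];p=o["position"]
hsv=cv2.cvtColor(d["img"],cv2.COLOR_BGR2HSV)
m=(((hsv[...,0]<6)|(hsv[...,0]>172))&(hsv[...,1]>150)).astype(np.uint8)
n,l,s,c=cv2.connectedComponentsWithStats(m); i=1+np.argmax(s[1:,4]); vb=s[i,1]+s[i,3]-.5
cols=np.flatnonzero(l[s[i,1]+s[i,3]-40]==i); uc=(cols[0]+cols[-1])/2
b=onplane(d,uc,vb,p[2]+.043)+.016*R[:,0]
print("cap rel TCP (tool)",R.T@(b-p),s[i],uc,vb, "cap world",b)
E
python3 meas.py w14.png; python3 - <<'E'
from h import *
cmd((.5095,-.1333,.205),13.2)
s=vision.get_image("scene"); save("s14.png",s["img"],(320,170,500,350),3.3)
E
```

```text
14.175 [ 0.5082 -0.1323  0.2055] yaw 13.2 tilt z [-0.0029  0.0008 -1.    ] F [-0.3146  1.2382 -2.4244] M [ 0.0296 -0.007  -0.0104] w 0.030787308730029717 q [-0.1076  0.6215  0.4544  1.8986 -0.4005  0.7148 -0.7597]
cap rel TCP (tool) [ 0.0008 -0.0004 -0.043 ] [ 268  295  101  113 9087] 318.0 407.5 cap world [ 0.5091 -0.1319  0.2485]
cmd [0.0031, 0.0035, 0.0018, -0.0006, 0.0012, -0.0001] full turn deg 0.2
```

View pics/w14.png

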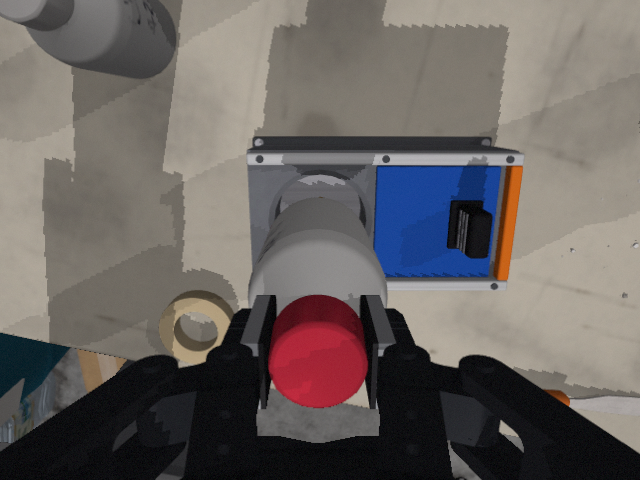

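View pics/s14.png

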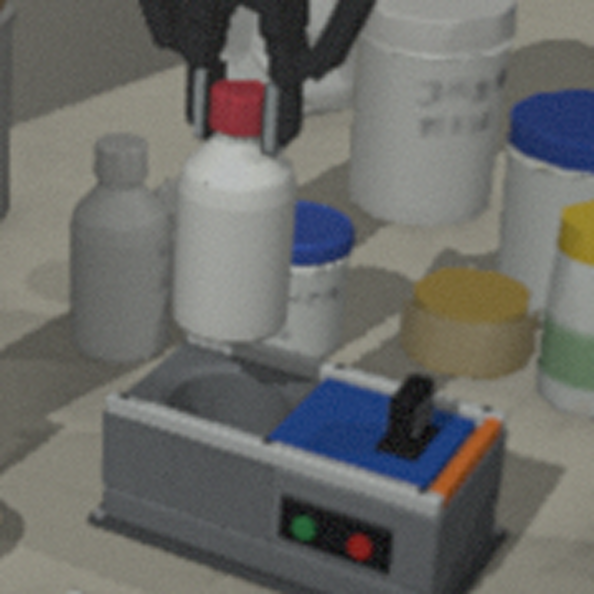

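```bash
python3 - <<'E'
from h import *
import pickle
d=vision.get_image("wrist"); o=bot.observe(); R=o["tcp_rot"];p=o["position"]
print(proj(d,p+R@np.array([.0308,0,.087])),proj(d,p+R@np.array([.0308,0,.007])))
cmd((.5087,-.1335,.165),13.2)
save("w14z.png",d["img"],(240,160,400,310),4)
E
```

```text
[[318.6843 191.397 ]] [[319.0953 225.783 ]]
cmd [0.0003, 0.0019, 0.1357, -0.0003, 0.001, -0.0003] full turn deg 0.1
```

View pics/w14z.png

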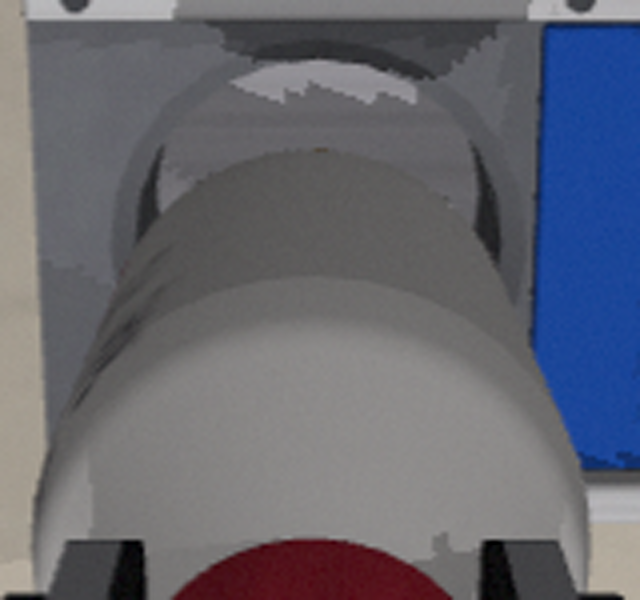

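Emit:
jog_arm(moves=[[0.001, 0.002, 0.03, 0, 0, 0], [0.001, 0.002, 0.07, 0, 0, 0], [0.001, 0.002, 0.11, 0, 0, 0], [0.001, 0.002, 0.135, 0, 0, 0], [0.001, 0.002, 0.135, 0, 0, 0], [0.001, 0.002, 0.135, 0, 0, 0]])

```text
clock: 15.08
position: [0.5092, -0.1347, 0.1653]
tcp_rot: [[0.974, 0.226, -0.002], [0.226, -0.974, -0.001], [-0.002, 0.0, -1.0]]
wrist_force: [0.0, -0.5, -0.3]
gripper_width: 0.0309
```

```bash
python3 meas.py w15.png; python3 - <<'E'
from h import *
cmd((.5087,-.1335,.135),13.2)
d=vision.get_image("wrist"); save("w15z.png",d["img"],(220,140,420,310),4)
s=vision.get_image("scene"); save("s15.png",s["img"],(340,190,480,330),4.2)
E
```

```text
15.075 [ 0.5092 -0.1347  0.1653] yaw 13.08 tilt z [-0.0015 -0.0006 -1.    ] F [ 0.0257 -0.4753 -0.283 ] M [-0.003  -0.003   0.0223] w 0.030856727280397553 q [-0.0734  0.6793  0.4075  1.9346 -0.4427  0.6174 -0.7227]
cap rel TCP (tool) [ 0.0008 -0.0002 -0.043 ] [ 268  295  101  113 9078] 318.0 407.5 cap world [ 0.5101 -0.1342  0.2084]
cmd [-0.001, -0.0042, 0.1016, 0.0002, 0.0007, -0.001] full turn deg 0.1
```

View pics/w15z.png

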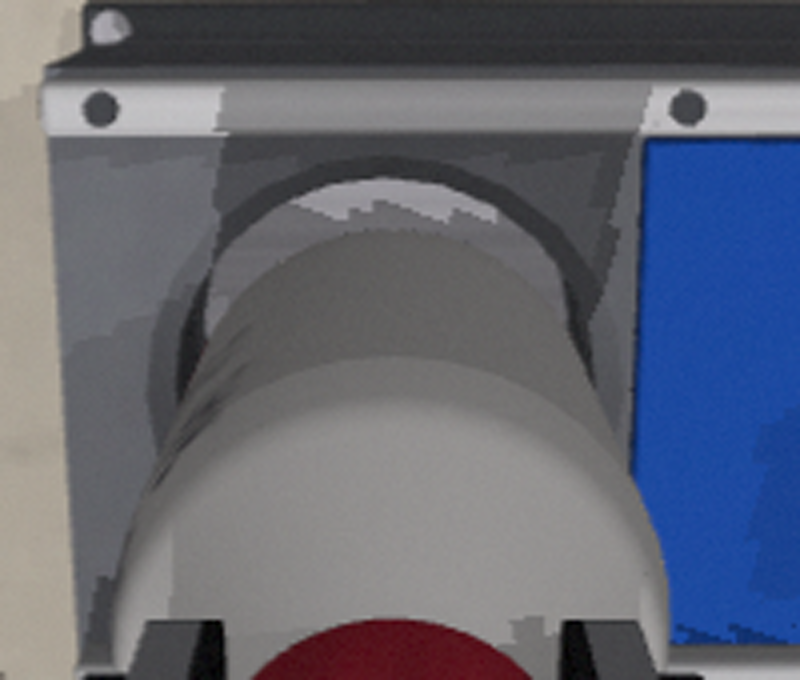

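View pics/s15.png

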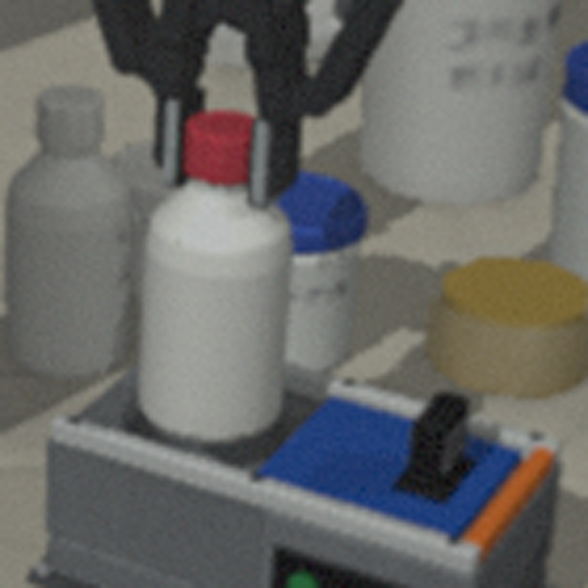

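```bash
python3 - <<'E'
from h import *
d=vision.get_image("wrist"); o=bot.observe(); R=o["tcp_rot"]; p=o["position"]
f=lambda x,y,z: R.T@(onplane(d,220+(x+.5)/4-.5,140+(y+.5)/4-.5,z)-p)
print("rim outer far (−37)",f(388,157,.07)-[.037,0,0]); print("seat far (-32.5)",f(388,179,.026)-[.0325,0,0])
print("rim L/R",f(148,360,.07),f(637,360,.07))
print("foot far, r30 z.078",f(388,230,.078)-[.03,0,0],"r29 z.080",f(388,230,.081)-[.0295,0,0])
st()
E
```

```text
rim outer far (−37) [-0.     -0.0009  0.0955]
seat far (-32.5) [-0.0056 -0.001   0.1395]
rim L/R [ 0.0057 -0.0378  0.0955] [0.0057 0.0374 0.0955]
foot far, r30 z.078 [-0.0025 -0.0009  0.0875] r29 z.080 [-0.0015 -0.0009  0.0845]
15.275 [ 0.5093 -0.1345  0.1655] yaw 13.09 tilt z [-0.0013 -0.0005 -1.    ] F [-0.2793 -0.0865 -1.3172] M [-0.0051 -0.022   0.0448] w 0.030529049072435525 q [-0.0736  0.6789  0.4075  1.9347 -0.4427  0.6175 -0.7227]
```

Emit:
jog_arm(moves=[[0.002, -0.002, 0.015, 0, 0, 0], [0.002, -0.002, 0.03, 0, 0, 0], [0.002, -0.002, 0.05, 0, 0, 0], [0.002, -0.002, 0.07, 0, 0, 0], [0.002, -0.002, 0.07, 0, 0, 0]])

```text
clock: 15.9
position: [0.509, -0.1336, 0.1435]
tcp_rot: [[0.974, 0.226, -0.003], [0.226, -0.974, -0.0], [-0.003, -0.001, -1.0]]
wrist_force: [0.3, 0.0, -1.4]
gripper_width: 0.0305
```

```bash
python3 meas.py w16.png; python3 - <<'E'
from h import *
d=vision.get_image("wrist"); save("w16z.png",d["img"],(220,140,420,310),4)
E
```

```text
15.9 [ 0.509  -0.1336  0.1435] yaw 13.08 tilt z [-0.0033 -0.0001 -1.    ] F [ 0.3401  0.0017 -1.3518] M [ 0.0238 -0.0009  0.025 ] w 0.03047968831837996 q [-0.0571  0.7116  0.3791  1.9517 -0.4647  0.5673 -0.7058]
cap rel TCP (tool) [ 0.0009 -0.0005 -0.043 ] [ 268  295  101  113 9080] 317.5 407.5 cap world [ 0.51   -0.133   0.1868]
```

View pics/w16z.png

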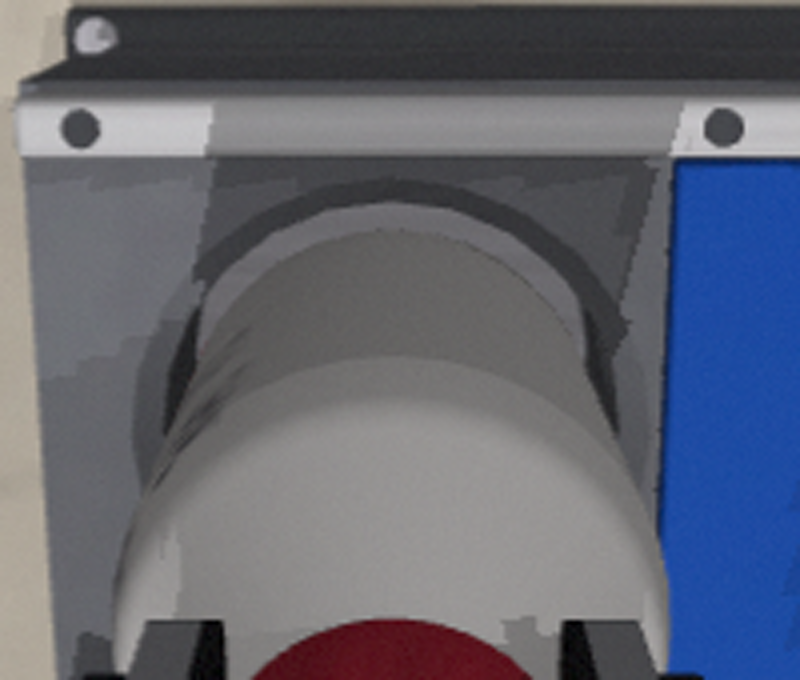

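The foot is inside the rim with no side force. I'll keep descending slowly onto the plunger.

Emit:
jog_arm(moves=[[0, 0, 0.015, 0, 0, 0], [0, 0, 0.03, 0, 0, 0], [0, 0, 0.045, 0, 0, 0], [0, 0, 0.055, 0, 0, 0], [0, 0, 0.055, 0, 0, 0]])

```text
clock: 16.62
position: [0.5092, -0.1337, 0.1274]
tcp_rot: [[0.974, 0.226, -0.002], [0.226, -0.974, -0.0], [-0.002, -0.0, -1.0]]
wrist_force: [-0.6, -0.6, -1.2]
gripper_width: 0.0307
```

Emit:
jog_arm(moves=[[0, 0, 0.005, 0, 0, 0], [0, 0, 0.01, 0, 0, 0], [0, 0, 0.015, 0, 0, 0], [0, 0, 0.015, 0, 0, 0]])

```text
clock: 17.12
position: [0.5096, -0.1338, 0.1235]
tcp_rot: [[0.974, 0.226, -0.001], [0.226, -0.974, -0.0], [-0.002, 0.0, -1.0]]
wrist_force: [-1.8, -0.0, 3.1]
gripper_width: 0.0308
```

Emit:
jog_arm(moves=[[0, 0, 0.005, 0, 0, 0], [0, 0, 0.01, 0, 0, 0], [0, 0, 0.015, 0, 0, 0], [0, 0, 0.015, 0, 0, 0]])

```text
clock: 17.62
position: [0.5096, -0.1338, 0.1187]
tcp_rot: [[0.974, 0.226, -0.002], [0.226, -0.974, -0.001], [-0.002, 0.0, -1.0]]
wrist_force: [0.2, 0.3, 6.6]
gripper_width: 0.0307
```

Contact with the plunger came where expected, and the seat should be at TCP z≈0.113.

Emit:
jog_arm(moves=[[0, 0, 0.004, 0, 0, 0], [0, 0, 0.008, 0, 0, 0], [0, 0, 0.012, 0, 0, 0], [0, 0, 0.012, 0, 0, 0]])

```text
clock: 18.12
position: [0.5096, -0.1338, 0.1153]
tcp_rot: [[0.974, 0.226, -0.001], [0.226, -0.974, -0.0], [-0.002, 0.0, -1.0]]
wrist_force: [-0.8, 0.9, 7.0]
gripper_width: 0.0308
```

Emit:
jog_arm(moves=[[0, 0, 0.003, 0, 0, 0], [0, 0, 0.006, 0, 0, 0], [0, 0, 0.006, 0, 0, 0]])

```text
clock: 18.5
position: [0.5097, -0.1338, 0.1136]
tcp_rot: [[0.974, 0.226, -0.001], [0.226, -0.974, -0.0], [-0.001, 0.0, -1.0]]
wrist_force: [-0.9, 1.7, 7.5]
gripper_width: 0.0308
```

Emit:
jog_arm(moves=[[0, 0, 0.002, 0, 0, 0], [0, 0, 0.004, 0, 0, 0], [0, 0, 0.004, 0, 0, 0]])

```text
clock: 18.88
position: [0.5098, -0.1339, 0.1134]
tcp_rot: [[0.974, 0.226, -0.0], [0.226, -0.974, -0.0], [-0.0, -0.0, -1.0]]
wrist_force: [-2.7, 0.2, 17.0]
gripper_width: 0.0307
```

Emit:
jog_arm(moves=[[0, 0, 0.002, 0, 0, 0], [0, 0, 0.004, 0, 0, 0], [0, 0, 0.004, 0, 0, 0]])

```text
clock: 19.25
position: [0.5099, -0.1339, 0.1134]
tcp_rot: [[0.974, 0.226, 0.001], [0.226, -0.974, 0.0], [0.001, -0.0, -1.0]]
wrist_force: [-4.1, 3.8, 28.1]
gripper_width: 0.0305
```

The seat was reached at 0.1134, where the force jumps. The seat load is now about 20 N (28 N at the wrist less about 10 N of spring, plus the bottle's weight). I'll ease off slightly to mid-range and check.

Emit:
jog_arm(moves=[[0, 0, -0.002, 0, 0, 0], [0, 0, -0.002, 0, 0, 0], [0, 0, -0.002, 0, 0, 0], [0, 0, -0.002, 0, 0, 0]])

```text
clock: 19.75
position: [0.5098, -0.1339, 0.1134]
tcp_rot: [[0.974, 0.226, 0.0], [0.226, -0.974, 0.0], [0.0, -0.0, -1.0]]
wrist_force: [-3.8, 1.9, 22.7]
gripper_width: 0.0305
```

```bash
python3 meas.py w20.png; python3 - <<'E'
from h import *
s=vision.get_image("scene"); save("s20.png",s["img"],(200,170,500,350),2.6)
for _ in range(6): o=bot.observe(); print(o["clock"],o["position"],o["wrist_force"]); vision.get_image("wrist")
E
```

```text
19.75 [ 0.5098 -0.1339  0.1134] yaw 13.06 tilt z [ 0.0001  0.0001 -1.    ] F [-3.7543  1.8702 22.7055] M [0.481  0.9135 0.0069] w 0.030548282205903856 q [-0.0288  0.7569  0.3341  1.9722 -0.4968  0.4924 -0.6788]
cap rel TCP (tool) [ 0.0008 -0.0002 -0.043 ] [ 268  295  101  113 9099] 318.0 407.5 cap world [ 0.5106 -0.1335  0.1564]
19.85 [ 0.5098 -0.1339  0.1134] [-4.189   2.4956 23.2731]
19.9 [ 0.5098 -0.1339  0.1134] [-3.5811  1.6196 22.9904]
19.95 [ 0.5098 -0.1339  0.1134] [-3.3484  1.5748 22.2137]
20.0 [ 0.5098 -0.1339  0.1134] [-3.6476  2.0176 22.0705]
20.05 [ 0.5098 -0.1339  0.1134] [-3.608   1.5416 22.2703]
20.1 [ 0.5098 -0.1339  0.1134] [-3.9567  2.1882 22.7886]
```

View pics/w20.png

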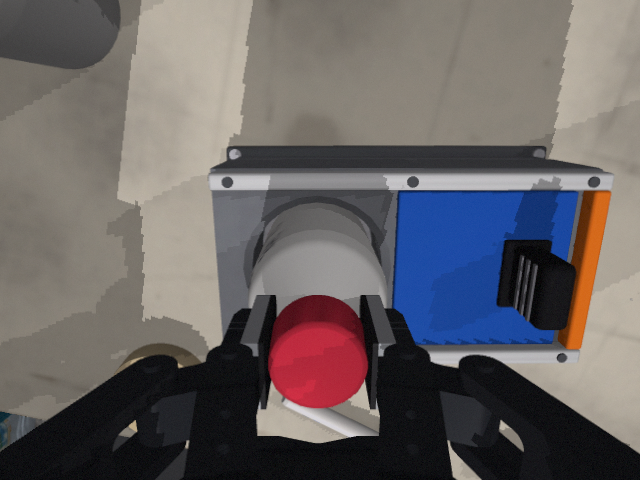

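View pics/s20.png

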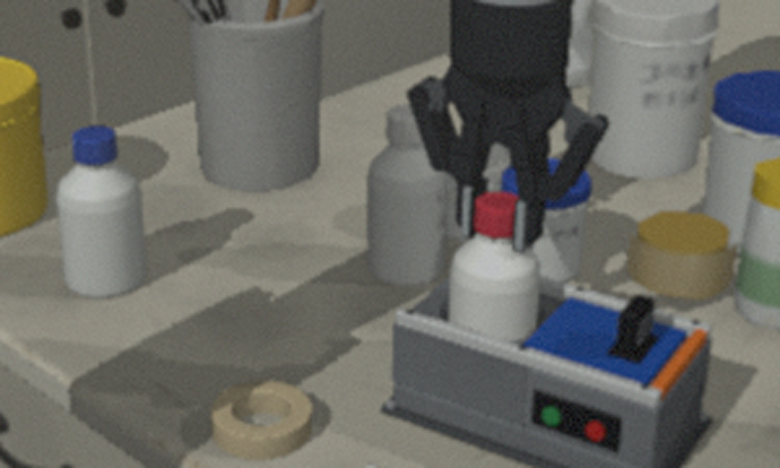

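Everything is steady and upright, the shutter is open and the bystanders are untouched. Handing in.

```bash
python3 - <<'E'
from h import *
st(); print(bot.finish_job()); 
E
```

```text
20.15 [ 0.5098 -0.1339  0.1134] yaw 13.07 tilt z [ 0.0001  0.0001 -1.    ] F [-2.6193  1.5524 22.6601] M [0.471  0.9205 0.0572] w 0.030770578542127187 q [-0.0288  0.757   0.3341  1.9722 -0.4968  0.4925 -0.6787]
the job is handed in; nothing more can be done
None
```

I slid the shutter open to its stop, put the red-capped bottle in the well and pressed it down to the seat. I handed in at about 20 s, still gripping and pressing the bottle. The hand-in gave no verdict.

**Last checks**
- **Shutter:** it stopped hard after about 79 mm of travel, with 7 N of resistance. It was still open in the last picture.
- **Bottle depth:** the tool stopped at z = 0.1134 m, where contact with the seat should come at about 0.113 m. The force jumped sharply there, so the plunger should be fully in.
- **Seat load:** the wrist reads a steady 22–23 N upward. Less the spring and plus the bottle's weight, that leaves roughly 14 N on the seat, which is an estimate. The highest load while pressing was about 20 N.
- **Centring and tilt:** the cap sits about 1 mm from my measured well centre, and the tool is vertical. Before insertion the foot looked about 1–3 mm off the tool axis along x. A side force of about 3–4 N remains at the wrist.
- **Bystanders:** the blue- and white-capped bottles look upright and in place in the last scene picture. I did not measure them again.

**What disagreed or failed**
- **Fingertips:** both cameras showed the fingertips about 34 mm farther back than the description says. My first grasp of the shutter grip therefore closed just above it, without touching anything. I corrected for this in every later grasp.
- **Gap at the stop:** a small grey gap stayed visible between the plate and the orange stop, even though the plate would not move further.

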